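# Keeper in, then saddle the gift tube on top

### The job

Finish the little pyramid of gift tubes on the dark wooden display base. First press the red keeper block fully home into its recess so that its top is level with the fixed rail across the base and the two mint-capped tubes cannot roll away; then take the lilac-capped tube that stands upright, turn it onto its side and lay it gently, in line with the two lower tubes and with its ends even with theirs, in the gap on top of them. Keep hold of it until you feel it bear on both lower tubes, never drop it or press hard, and leave the wine glass, the candle glass and the bread basket where they stand.

Things in the scene. Friction and masses are not known exactly. Their poses are not given: they have to be found in the camera images.
- base: dark wooden display base, fixed to the table, 150 x 200 x 24 mm (its x, y, z), origin at the centre of its underside. A fixed wooden rail 130 mm long (along x), 16 mm wide and 30 mm high stands on it at y = -94 to -78 mm, its top 54 mm above the table. The two lower tubes lie on it side by side along its x axis
- bed (a point): point on the base's top face (24 mm above the table), midway between the rail and the keeper's place: at y = -14 mm of the base, axes as the base's. The space for the lower row is 128 mm wide in y
- recess (a point): centre of the floor of the rectangular recess for the keeper, 4 mm above the table, at y = +62 mm of the base; axes as the base's. The recess is 67 mm (x) by 27 mm (y), 20 mm deep, open at the top
- keeper: loose red block, 64 x 24 x 50 mm (x, y, z), about 90 g, standing upright on the table; origin at the centre of its underside. Fully home it stands on the recess floor, 30 mm proud of the base, its long side along the base's x (either way round)
- tube_a: gift tube lying on the base nearer the rail, free to roll: 120 mm long, axis along its own x, cardboard middle 60 mm long and 56 mm in diameter between two mint end caps each 30 mm long and 60 mm in diameter; about 0.18 kg; origin at its centre. It rolls, so only its x axis keeps its meaning
- tube_b: gift tube like tube_a, lying beside it, nearer the recess; origin at its centre, axis along its own x
- tube_c: third gift tube of the same size, with lilac caps, standing upright on the table at the start; origin at its centre (60 mm above the table), axis along its own z. Its resting place is on its side on top of tube_a and tube_b, midway between them; with these just touching its centre is 106 mm above the table, less if they lie apart (by Pythagoras: centres 60 mm from each lower centre)
- glass: wine glass, 190 mm tall, 72 mm at the widest, bystander; origin at the centre of its foot
- votive: amber candle glass, 65 mm tall, 72 mm in diameter, bystander; origin at the centre of its underside
- basket: round bread basket, 160 mm across the rim, about 82 mm tall with the rolls, bystander; origin at the centre of its underside
Not all that is in view belongs to the job. What is meant by the keeper is not blue, and is the smaller of those in its own colour. What is shaped like the tube_a but yellow is not meant.

How it is judged:
By the outcome, as a careful person would: the job done as asked, in the order asked, and still so for the second after the job is handed in, with the robot touching nothing.
It also fails if it takes over 54 s, if anything falls off the work surface, if the arm or the gripper's body presses on something with over 40 N, if the wrist force passes 120 N, or if a joint passes its speed limit or range.

### The arm

A 6-joint arm with a two-finger parallel gripper is mounted at the origin on the work surface. World frame = base frame: x ahead of the robot, y to its left, z up, the work surface at z = 0. Lengths are in m, angles in rad, forces in N, time in s.
With the tool pointing down it reaches from about 0.3 to 0.775 m from the base axis. Payload 14.6 kg.
Tool frame: the origin (TCP) lies on the mounting face of the last link; the fingertips stand 199 mm ahead of it and the grasp point (between the pads) lies 180 mm ahead of it; z points along the fingers, y is the line along which they close (so a half turn about z gives the same grasp; the last joint's range is limited). The gripper opens to 94 mm and grips with 3 to 60 N. Pads are 16 mm wide; open, the fingers measure 119 mm over their backs; the gripper's body (75 mm by 177 mm) begins 78 mm behind the grasp point.
Start: joints at [1.097, 0.3, 1.521, -0, 1.321, -0.067], TCP at [0.218, 0.505, 0.405] pointing down, gripper open.
Joint ranges: [-3.03, 3.03], [-0.79, 2.21], [0.23, 2.52], [-1.04, 4.18], [0, 3.07], [-2.55, 2.55]. Speed limits (rad/s): [2.22, 2.22, 2.57, 3.14, 3.14, 3.14].

### API

Orientations are given as [roll, pitch, yaw] about the fixed x, y, z axes, in that order (R = Rz(yaw) Ry(pitch) Rx(roll)).
In Python, from cell import telemetry, eyes, ctrl gives the robot as it stands. The module is installed in compiled form; this text tells all that it offers.
- The arm moves only by the tool step_arm, never from a script. Its argument "deltas" is a list of rows, each a list of 4 numbers: the shift along the tool's x, y, z in m, then the turn about the tool's z in rad. In form: [[dx, dy, dz, twist], ...]. A call has 1 to 20 rows; each row shifts and turns the commanded pose from where the row before left it, along the tool's axes as they then stand; what a row does not reach is not made up. A row lasts 1/10 s, in which the tool goes at most 50 mm and 8.59 degrees, less where a joint would pass 70% of its speed; a pose out of reach is approached as far as the arm can. A call with a gripper value outside its range is refused whole. "hand" is the opening, from 0 (shut) to 1 (fully open), set as the call begins (left out, the last holds). The fingers move at their own pace and stop on an object; "force" is the grip in N (left out, the last holds). Time passes only in rows, so rows that do not move let the fingers close. It gives the time, the measured TCP pose, the force, the opening and the grip force at its end, in the units of the state.
- telemetry.read_state(): the state, without advancing time (a new reading comes with each control period).
- eyes.read_camera(name): name is "side" or "top" or "wrist"; returns the picture (384x512x3 uint8, red, green, blue); there is no depth.
- eyes.get_calibration(name): a dict with "mtx" (3x3 intrinsics, pixels), "D" ([k1, k2, p1, p2, k3] as OpenCV has them; the pictures are not rectified), "pose" (4x4, takes a point from camera to world coordinates); the wrist camera has in their place "T_tool_cam" (4x4, takes a point from camera to tool coordinates, whose origin is the TCP and whose axes are the flange's). Camera axes: x right, y up, looking along -z (the intrinsics and any distortion apply to the point x, -y, -z); pixel columns grow to the right and rows downward; lengths in m; the calibration is good to about 2 mm. A picture is of the moment at which its call begins: read the wrist's pose just before it. get_calibration takes no time and is no camera call.
- ctrl.sign_off(): hands the job in; it is judged then, once.
The state is a dict: "clock": time; "qpos": joint angles; "qd": joint speeds; "joint_torque": joint torques, N m; "tcp_pos": TCP position; "orientation": TCP orientation; "ft_force": force on the tool from outside, world axes, zero at the start; "moment": the same for the moment, N m; "grip_width": finger opening in m; "finger_force": force on a finger pad.
Only numpy, scipy, OpenCV 4.12 (cv2) and the standard library are available. Lean on these libraries where they do the work, as an engineer would, in place of code of your own. Each camera call takes 0.05 s, during which the arm holds its last target. There are 200 camera calls.

## Working session

There is one attempt and no reset: what is moved stays moved. The work goes in short steps, Python scripts to look and compute and a tool call to move; the robot and the scene stay as the last step left them, time stands still between calls to the robot, and variables do not carry over. Pictures are saved under pics/ and viewed, at most 10 in all, crops included, and the job is handed in when it is done.

Besides the shell and the picture viewer there is one more tool, called by a JSON object that holds its "api" and its "payload". step_arm: Moves the arm, as the interface text tells. Its arguments: {"type":"object","properties":{"deltas":{"type":"array"},"hand":{"type":"number"},"force":{"type":"number"}},"required":["deltas"]}

```bash
mkdir -p pics
cat > h.py <<'E'
import numpy as np, cv2
from cell import telemetry, eyes, ctrl
from scipy.spatial.transform import Rotation as R
def snap(n):
    s=telemetry.read_state(); c=eyes.get_calibration(n)
    im=eyes.read_camera(n)
    if 'pose' in c: P=np.array(c['pose'])
    else:
        T=np.eye(4);T[:3,:3]=R.from_euler('xyz',s['orientation']).as_matrix();T[:3,3]=s['tcp_pos']
        P=T@np.array(c['T_tool_cam'])
    return cv2.cvtColor(im,cv2.COLOR_RGB2BGR),np.array(c['mtx']),np.array(c['D']),P
def ray(K,D,P,uv):
    p=cv2.undistortPoints(np.array(uv,float).reshape(-1,1,2),K,D)[:,0]
    d=np.c_[p[:,0],-p[:,1],-np.ones(len(p))]@P[:3,:3].T
    return P[:3,3],d
def onz(K,D,P,uv,z):
    o,d=ray(K,D,P,uv); return o+d*((z-o[2])/d[:,2])[:,None]
def tri(o1,d1,o2,d2):
    A=np.c_[d1,-d2];t=np.linalg.lstsq(A,o2-o1,rcond=None)[0]
    a,b=o1+d1*t[0],o2+d2*t[1];return (a+b)/2,np.linalg.norm(a-b)
def proj(K,D,P,X):
    Y=(np.atleast_2d(X)-P[:3,3])@P[:3,:3]; Y=Y*[1,-1,-1]
    return cv2.projectPoints(Y,np.zeros(3),np.zeros(3),K,D)[0][:,0]
def save(n):
    """take and store"""
    im,K,D,P=snap(n); return im,K,D,P
E
python3 - <<'E'
from h import *
for n in['top','side']:
    im,K,D,P=snap(n); cv2.imwrite(f'pics/{n}0.png',im); np.savez(f'{n}.npz',K=K,D=D,P=P)
    print(n,K.round(1).tolist(),D.round(3),P.round(3).tolist())
print(np.array(eyes.get_calibration('wrist')['T_tool_cam']).round(3).tolist())
print(telemetry.read_state())
a=np.vstack([cv2.imread('pics/top0.png')])
E
```

```text
top [[348.4, 0.0, 254.2], [0.0, 348.4, 185.9], [0.0, 0.0, 1.0]] [-0.018  0.     0.     0.     0.   ] [[0.002, 0.999, -0.051, 0.516], [-1.0, 0.003, 0.031, -0.037], [0.031, 0.051, 0.998, 0.949], [0.0, 0.0, 0.0, 1.0]]
side [[360.1, 0.0, 252.4], [0.0, 360.1, 190.0], [0.0, 0.0, 1.0]] [-0.041  0.     0.     0.     0.   ] [[-0.999, 0.006, -0.046, 0.542], [-0.042, -0.518, 0.854, 0.828], [-0.019, 0.855, 0.518, 0.618], [0.0, 0.0, 0.0, 1.0]]
[[-0.001, 0.958, 0.288, 0.084], [1.0, 0.002, -0.002, -0.0], [-0.002, 0.288, -0.958, 0.02], [0.0, 0.0, 0.0, 1.0]]
{'clock': 0.1, 'qpos': array([ 1.09738759e+00,  3.00441793e-01,  1.52151500e+00,  3.91124407e-05,
        1.32071075e+00, -6.66194570e-02]), 'qd': array([-4.76921377e-04,  1.78995366e-04, -7.60735278e-04,  2.04341613e-03,
       -3.27401482e-04,  9.34195081e-05]), 'joint_torque': array([ 9.63531529e-04, -5.32637930e+01, -3.53288198e+01,  7.10535957e-02,
        2.33821169e-02, -9.21742981e-05]), 'tcp_pos': array([0.21761353, 0.50509204, 0.40413025]), 'orientation': array([-3.14052267e+00, -1.09356725e-04,  2.73479361e+00]), 'ft_force': array([ 0.43553841,  0.30361517, -0.2719358 ]), 'moment': array([ 0.00018781, -0.00088501, -0.00590624]), 'finger_force': 0.0, 'grip_width': 0.09367097152977868}
```

View pics/top0.png

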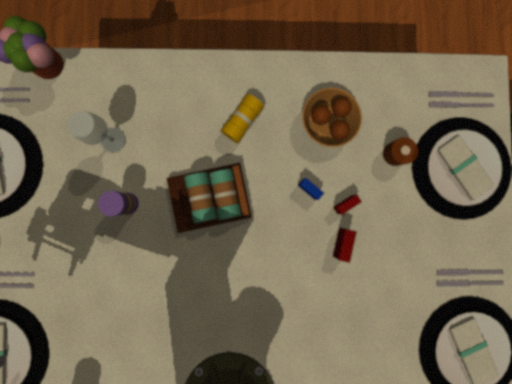

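View pics/side0.png

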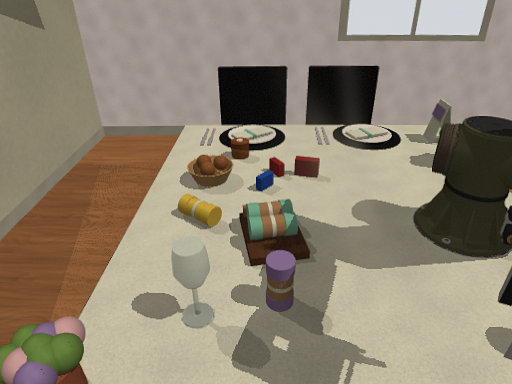

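Top view: the base with two mint tubes is at (210,197), with its rail on the right at (241,188) and the recess on the left at (180,205). The lilac tube is at (117,204), the glass at (113,140), the basket at (332,116), the votive at (402,151) and the yellow decoy tube at (243,118). 

Keeper candidates are red (347,205), red (345,245) and blue (311,189). The red one at (347,205) fits, because it is red and the smaller of the two. I'll measure it and confirm in a crop.

```bash
cat > m.py <<'E'
from h import *
def load(n):
    z=np.load(n+'.npz');return cv2.imread(f'pics/{n}0.png'),z['K'],z['D'],z['P']
def blobs(im,lo,hi,mn=15,lo2=None,hi2=None):
    h=cv2.cvtColor(im,cv2.COLOR_BGR2HSV);m=cv2.inRange(h,lo,hi)
    if lo2: m|=cv2.inRange(h,lo2,hi2)
    n,l,s,c=cv2.connectedComponentsWithStats(m)
    return [(c[i],s[i],(l==i).astype('uint8')) for i in range(1,n) if s[i][4]>=mn]
RED=dict(lo=(0,170,40),hi=(6,255,255),lo2=(172,170,40),hi2=(180,255,255))
LIL=dict(lo=(120,60,40),hi=(155,255,255)); MINT=dict(lo=(60,50,40),hi=(95,255,255))
E
python3 - <<'E'
from m import *
for n in['top','side']:
    im,K,D,P=load(n)
    for nm,c in[('red',RED),('lil',LIL),('mint',MINT)]:
        for c0,s,m in blobs(im,**c):
            r=cv2.minAreaRect(np.argwhere(m)[:,::-1].astype(np.float32))
            print(n,nm,c0.round(1),s,np.round(r[1],1),round(r[2],1),onz(K,D,P,[c0],0.03).round(3)[0])
    c=im[160:280,140:380] if n=='top' else im[140:260,170:410]
    cv2.imwrite(f'pics/{n}c.png',cv2.resize(c,None,fx=3.3,fy=3.3,interpolation=cv2.INTER_CUBIC))
E
```

```text
top red [347.1 204.1] [335 195  25  19 232] [ 9.8 25.2] 54.5 [ 0.515 -0.313  0.03 ]
top red [346.2 245. ] [338 230  17  31 355] [12.3 30.1] 13.0 [ 0.407 -0.309  0.03 ]
top lil [30.7 40. ] [ 23  35  20  14 170] [12.7 19.3] 66.4 [0.952 0.534 0.03 ]
top lil [ 2.3 53.1] [ 0 41  9 21 83] [21.5  7.3] 71.6 [0.916 0.608 0.03 ]
top lil [111.9 203.2] [ 99 192  27  24 528] [23. 26.] 90.0 [0.517 0.306 0.03 ]
top lil [135.2 200.9] [133 196   5  10  16] [9.5 1.9] 76.0 [0.523 0.246 0.03 ]
top mint [463.5 164.4] [451 155  26  19 114] [ 4.4 28.6] 56.3 [ 0.623 -0.635  0.03 ]
top mint [208.6 177.2] [185 169  48  18 521] [12.6 47.1] 81.9 [0.585 0.055 0.03 ]
top mint [228.5 211.7] [217 205  24  14 251] [11.4 22.3] 76.0 [0.495 0.002 0.03 ]
top mint [203.7 214.8] [192 208  24  15 253] [11.2 23.1] 78.7 [0.487 0.067 0.03 ]
top mint [473.  349.2] [459 342  28  15 128] [ 4.7 28.7] 65.8 [ 0.129 -0.649  0.03 ]
top mint [  2.2 353. ] [  0 351   6   6  21] [3.9 6.1] 76.0 [0.132 0.579 0.03 ]
side red [300.1 160.6] [295 156  16  19  64] [11.2 21.3] 41.2 [ 0.43 -0.35  0.03]
side red [276.4 166.6] [270 158  14  19 191] [18. 13.] 90.0 [ 0.516 -0.302  0.03 ]
side lil [438.2 111.2] [433 104  12  16 101] [ 8.5 13. ] 26.6 [-0.284 -0.896  0.03 ]
side lil [280.1 264.9] [266 250  30  31 753] [29. 30.] 0.0 [0.515 0.196 0.03 ]
side lil [278.2 303.7] [266 291  27  21 245] [27. 17.] 10.9 [0.521 0.313 0.03 ]
side lil [ 45.6 328.1] [ 32 322  24  14 183] [22.9 12.9] 5.4 [0.982 0.39  0.03 ]
side lil [ 35.  374.1] [ 13 362  45  22 737] [21. 44.] 90.0 [0.95  0.486 0.03 ]
side mint [365.3 131.5] [359 128  12   9  26] [13.6  2.5] 37.9 [ 0.132 -0.629  0.03 ]
side mint [251.4 133.4] [246 130  10   8  23] [11.3  2.8] 45.0 [ 0.618 -0.608  0.03 ]
side mint [289.1 217.4] [280 200  18  36 397] [36.  12.9] 79.7 [0.485 0.004 0.03 ]
side mint [254.1 221.2] [246 203  17  37 478] [36.5 13.8] 80.5 [0.582 0.024 0.03 ]
```

View pics/topc.png

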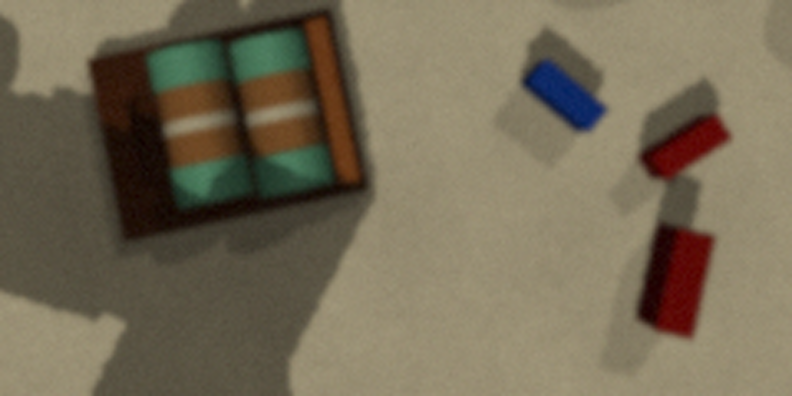

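The crop confirms it: the keeper is the small red block at crop (685,147), i.e. (347,204) in full. The other red block is clearly larger and the blue one is excluded. I'm moving above the keeper for wrist views.

{"api": "step_arm", "payload": {"deltas": [[-0.03,-0.032,0,0],[-0.03,-0.032,0,0],[-0.03,-0.032,0,0],[-0.03,-0.032,0,0],[-0.03,-0.032,0,0],[-0.03,-0.032,0,0],[-0.03,-0.032,0,0],[-0.03,-0.032,0,0],[-0.03,-0.032,0,0],[-0.03,-0.032,0,0],[-0.03,-0.032,0,0],[-0.03,-0.032,0,0],[-0.03,-0.032,0,0],[-0.03,-0.032,0,0],[-0.03,-0.032,0,0],[-0.03,-0.032,0,0],[-0.03,-0.032,0,0],[-0.03,-0.032,0,0],[-0.03,-0.032,0,0],[-0.03,-0.032,0,0]], "hand": 1}}

```text
clock: 2.1
tcp_pos: [0.5157, -0.3219, 0.4042]
orientation: [3.141, -0.001, 2.735]
ft_force: [1.5, 0.9, -0.0]
grip_width: 0.0941
finger_force: 0.0
```

{"api": "step_arm", "payload": {"deltas": [[0,0,0,0.149],[0,0,0,0.149],[0,0,0,0.149],[0,0,0,0.149],[0,0,0,0.149],[0,0,0,0.149],[0,0,0,0.149],[0,0,0,0.149],[0,0,0,0.149],[0,0,0,0.149],[0,0,0,0.149],[0,0,0,0.149],[0,0,0,0.149],[0,0,0,0.149]]}}

```text
clock: 3.5
tcp_pos: [0.5154, -0.3201, 0.4042]
orientation: [-3.141, 0.0, 0.643]
ft_force: [0.4, 0.4, 0.1]
grip_width: 0.094
finger_force: 0.0
```

```bash
cat > kp.py <<'E'
from m import *
import sys
im,K,D,P=snap('wrist'); np.savez('w_%s.npz'%sys.argv[1],K=K,D=D,P=P); cv2.imwrite('pics/w_%s.png'%sys.argv[1],im)
s=telemetry.read_state();print(s['clock'],s['tcp_pos'].round(4),np.degrees(s['orientation']).round(2),s['ft_force'].round(1),K[0,0])
for c0,st,m in blobs(im,**RED,mn=200):
    print(c0.round(1),st,onz(K,D,P,[c0],0.05).round(3)[0])
E
python3 kp.py 1
```

```text
3.55 [ 0.5154 -0.3201  0.4042] [-1.7996e+02  1.0000e-02  3.6260e+01] [-0.2  0.6 -0.2] 274.6110341534668
[249.9 176.7] [ 225  163   51   27 1099] [ 0.521 -0.312  0.05 ]
[203.7 232.2] [ 179  200   49   65 1117] [ 0.423 -0.307  0.05 ]
```

View pics/w_1.png

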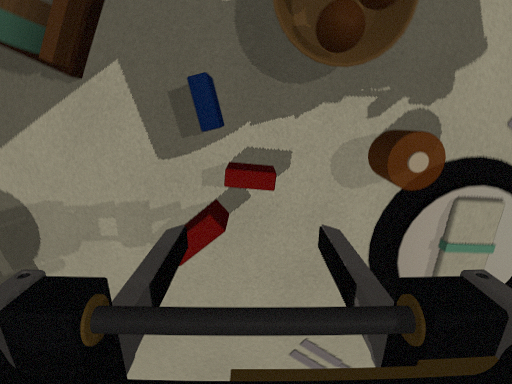

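The wrist view shows the keeper at (250,176), with its bright top face at rows 163-177 or so, between the blue block (205,102) and the larger red block (205,232). I need a second, closer view to triangulate its top.

{"api": "step_arm", "payload": {"deltas": [[-0.02,0,0.03,0],[-0.02,0,0.03,0],[-0.02,0,0.03,0],[0,0,0,0]]}}

```text
clock: 3.95
tcp_pos: [0.4659, -0.357, 0.3107]
orientation: [-3.135, 0.002, 0.65]
ft_force: [0.3, -0.1, -0.1]
grip_width: 0.094
finger_force: 0.0
```

```bash
python3 kp.py 2
python3 - <<'E'
from m import *
for i in '12':
    im=cv2.imread(f'pics/w_{i}.png')
    b=[b for b in blobs(im,**RED,mn=200)]
    for c0,st,m in b[:2]:
        x,y,w,h=st[:4]; x0,y0=int(x+w/2),int(y)
        print(st, im[y-3:y+h+3,x0,2].tolist())
E
```

```text
4.0 [ 0.4671 -0.3567  0.3134] [-1.7981e+02  4.0000e-02  3.7220e+01] [ 0.4 -0.1  0.8] 274.6110341534668
[251.  133.2] [ 214  117   75   34 1999] [ 0.518 -0.313  0.05 ]
[174.4 216.1] [ 130  180   89   76 2361] [ 0.414 -0.302  0.05 ]
[ 225  163   51   27 1099] [88, 87, 88, 69, 40, 46, 38, 43, 44, 40, 62, 79, 94, 89, 92, 86, 94, 92, 94, 90, 92, 90, 86, 91, 91, 91, 93, 89, 92, 119, 134, 136, 141]
[ 179  200   49   65 1117] [134, 134, 140, 137, 138, 126, 121, 122, 123, 119, 125, 113, 71, 33, 42, 38, 33, 36, 38, 30, 37, 50, 65, 74, 82, 78, 84, 88, 84, 89, 91, 92, 90, 93, 94, 89, 89, 91, 89, 90, 91, 91, 93, 87, 90, 92, 89, 86, 89, 84, 80, 111, 131, 144, 137, 139, 137, 146, 146, 139, 140, 139, 136, 139, 139, 135, 133, 144, 142, 135, 134]
[ 214  117   75   34 1999] [80, 84, 88, 85, 73, 47, 45, 52, 53, 52, 53, 54, 53, 58, 58, 52, 55, 69, 93, 84, 86, 86, 87, 91, 87, 84, 89, 88, 87, 86, 90, 89, 67, 44, 99, 121, 124, 119, 123, 123]
[ 130  180   89   76 2361] [124, 111, 115, 116, 118, 113, 114, 116, 112, 120, 122, 116, 120, 119, 121, 123, 104, 81, 52, 37, 35, 53, 70, 76, 82, 84, 90, 84, 86, 84, 90, 86, 87, 88, 88, 85, 85, 86, 91, 82, 79, 80, 78, 73, 80, 78, 77, 78, 79, 79, 61, 50, 48, 51, 55, 52, 52, 50, 49, 55, 52, 50, 53, 49, 47, 34, 19, 15, 2, 2, 21, 17, 11, 3, 10, 5, 11, 7, 9, 1, 8, 3]
```

```bash
cat > kf.py <<'E'
from m import *
def topface(im,near=None,vmin=68):
    b=blobs(im,(0,170,vmin),(6,255,255),100,(172,170,vmin),(180,255,255))
    c,s,m=min(b,key=lambda t:np.hypot(*(t[0]-near)))
    m=cv2.morphologyEx(m,cv2.MORPH_OPEN,np.ones((3,3)))
    r=cv2.minAreaRect(np.argwhere(m)[:,::-1].astype(np.float32))
    r=(r[0],(r[1][0]+1,r[1][1]+1),r[2])
    return r,cv2.boxPoints(r)
E
python3 - <<'E'
from kf import *
V=[]
for i,n in(('1',(250,180)),('2',(251,140))):
    z=np.load(f'w_{i}.npz');K,D,P=z['K'],z['D'],z['P'];r,b=topface(cv2.imread(f'pics/w_{i}.png'),n)
    print(r); w=onz(K,D,P,b,.05); e=[w[1]-w[0],w[2]-w[1]]; e.sort(key=np.linalg.norm)
    print('c',w.mean(0).round(4),[np.linalg.norm(x).round(4) for x in e],np.degrees(np.arctan2(e[1][1],e[1][0])).round(1)%180)
    o,d=ray(K,D,P,[r[0]]);V.append((o,d[0]))
print(tri(*V[0],*V[1]))
E
```

```text
((249.5502471923828, 179.24717712402344), (51.32973861694336, 18.25102996826172), 4.899092674255371)
c [ 0.5176 -0.3132  0.05  ] [np.float64(0.0233), np.float64(0.0635)] 121.8
((236.44259643554688, 138.9321746826172), (15.883147239685059, 44.09449005126953), 88.40885925292969)
c [ 0.5066 -0.3062  0.05  ] [np.float64(0.0135), np.float64(0.0379)] 128.7
(array([ 0.5118816 , -0.30978309,  0.04846535]), np.float64(0.01292351465432111))
```

Run:
```python
from kf import *
V=[]
for f,npz,n in(('pics/w_1.png','w_1.npz',(250,180)),('pics/w_2.png','w_2.npz',(251,140)),('pics/top0.png','top.npz',(347,204))):
    z=np.load(npz);K,D,P=z['K'],z['D'],z['P'];im=cv2.imread(f)
    b=min(blobs(im,**RED,mn=100),key=lambda t:np.hypot(*(t[0]-n)));c=cv2.findContours(b[2],0,2)[0][0]
    a=cv2.approxPolyDP(cv2.convexHull(c),3 if 'w' in f else 1.5,True)[:,0]
    w=onz(K,D,P,a,.05)
    for p,q in zip(a,w): print(f,p,q.round(4))
```

```text
pics/w_1.png [225 171] [ 0.5079 -0.2825  0.05  ]
pics/w_1.png [232 163] [ 0.5212 -0.2836  0.05  ]
pics/w_1.png [272 166] [ 0.5477 -0.3253  0.05  ]
pics/w_1.png [274 187] [ 0.5281 -0.3437  0.05  ]
pics/w_1.png [225 185] [ 0.4932 -0.2928  0.05  ]
pics/w_2.png [216 118] [ 0.5103 -0.282   0.05  ]
pics/w_2.png [288 124] [ 0.5433 -0.3337  0.05  ]
pics/w_2.png [285 149] [ 0.5253 -0.3451  0.05  ]
pics/w_2.png [217 144] [ 0.4929 -0.2953  0.05  ]
pics/top0.png [357 196] [ 0.5364 -0.3334  0.05  ]
pics/top0.png [359 201] [ 0.5234 -0.3385  0.05  ]
pics/top0.png [343 213] [ 0.4922 -0.2959  0.05  ]
pics/top0.png [336 210] [ 0.4999 -0.2776  0.05  ]
pics/top0.png [335 207] [ 0.5077 -0.2751  0.05  ]
pics/top0.png [351 196] [ 0.5364 -0.3175  0.05  ]
```

{"api": "step_arm", "payload": {"deltas": [[0.023,-0.0015,0.01,0],[0.023,-0.0015,0.01,0],[0.022,-0.002,0.015,0],[0,0,0,0.06],[0,0,0,0],[0,0,0,0],[0,0,0,0]]}}

```text
clock: 4.7
tcp_pos: [0.5189, -0.3114, 0.2807]
orientation: [3.14, -0.001, 0.59]
ft_force: [0.1, -0.4, 1.1]
grip_width: 0.0941
finger_force: 0.0
```

```bash
cat > st.py <<'E'
from h import *
import sys
s=telemetry.read_state();p=s['tcp_pos'];y=s['orientation'][2]
print(round(s['clock'],2),p.round(4),np.degrees(s['orientation']).round(2),s['ft_force'].round(1),s['moment'].round(2),s['grip_width'].round(4),s['finger_force'].round(1) if s['finger_force'] else 0)
if len(sys.argv)>4:
    x,yy,z,t=map(float,sys.argv[1:5]);Rm=R.from_euler('xyz',s['orientation']).as_matrix()
    d=Rm.T@(np.array([x,yy,z+.18])-p);a=np.radians(t)-y;a=(a+np.pi)%(2*np.pi)-np.pi
    print('delta tool',d.round(4),'twist',round(-a,4))
E
python3 st.py .519 -.313 .043 33
```

```text
Traceback (most recent call last):
  File "st.py", line 4, in <module>
    print(round(s['clock'],2),p.round(4),np.degrees(s['orientation']).round(2),s['ft_force'].round(1),s['moment'].round(2),s['grip_width'].round(4),s['finger_force'].round(1) if s['finger_force'] else 0)
                                                                                                                           ^^^^^^^^^^^^^^^^^^^^^
AttributeError: 'float' object has no attribute 'round'
```

{"api": "step_arm", "payload": {"deltas": [[-0.001,0.001,0.014,0.014],[0,0,0.014,0],[0,0,0.014,0],[0,0,0.015,0],[0,0,0,0],[0,0,0,0]]}}

```text
clock: 5.3
tcp_pos: [0.5185, -0.3127, 0.2223]
orientation: [-3.141, 0.0, 0.575]
ft_force: [0.7, -0.8, -0.4]
grip_width: 0.0936
finger_force: 0.0
```

{"api": "step_arm", "payload": {"deltas": [[0,0,0,0],[0,0,0,0],[0,0,0,0],[0,0,0,0],[0,0,0,0],[0,0,0,0]], "hand": 0, "force": 25}}

```text
clock: 5.9
tcp_pos: [0.5185, -0.3127, 0.2229]
orientation: [3.141, -0.0, 0.575]
ft_force: [-0.9, 0.4, 2.7]
grip_width: 0.0642
finger_force: 24.9
```

```bash
sed -i "s/s\['grip_width'\].round(4),s\['finger_force'\].round(1) if s\['finger_force'\] else 0/s['grip_width'],s['finger_force']/" st.py; python3 st.py .519 -.313 .043 33
```

```text
5.9 [ 0.5185 -0.3127  0.2229] [ 1.7998e+02 -1.0000e-02  3.2930e+01] [-0.9  0.4  2.7] [ 0.05  0.22 -0.  ] 0.0641813856568875 24.941888451576233
delta tool [ 0.0002  0.0005 -0.0001] twist -0.0012
```

```bash
python3 - <<'E'
from m import *
im,K,D,P=load('top')
w=onz(K,D,P,np.array([(90,62),(330,10),(367,185),(125,240)])/3.3+[140,160],.02)
print(w.round(4)); x=w[0]-w[3]+w[1]-w[2];print(w.mean(0),np.degrees(np.arctan2(x[1],x[0])), np.linalg.norm(x)/2,np.linalg.norm(w[0]-w[1]))
E
python3 st.py .53 .10 .17 100.7
```

```text
[[ 0.5816  0.1654  0.02  ]
 [ 0.6247 -0.0276  0.02  ]
 [ 0.4831 -0.058   0.02  ]
 [ 0.4391  0.1356  0.02  ]]
[0.53212487 0.05383762 0.02      ] 11.951369644862265 0.1452170139523178 0.19772563674764546
5.9 [ 0.5185 -0.3127  0.2229] [ 1.7998e+02 -1.0000e-02  3.2930e+01] [-0.9  0.4  2.7] [ 0.05  0.22 -0.  ] 0.0641813856568875 24.941888451576233
delta tool [ 0.234  -0.3401 -0.1272] twist -1.1828
```

{"api": "step_arm", "payload": {"deltas": [[0,0,-0.02,0],[0,0,-0.035,0],[0,0,-0.035,0],[0,0,-0.035,0],[0,0,-0.005,0],[0,0,0,0]]}}

```text
clock: 6.5
tcp_pos: [0.5184, -0.3126, 0.3531]
orientation: [3.141, -0.0, 0.575]
ft_force: [0.1, 0.2, -2.9]
grip_width: 0.0636
finger_force: 24.9
```

{"api": "step_arm", "payload": {"deltas": [[0.0218,-0.0315,0,0],[0.0218,-0.0315,0,0],[0.0218,-0.0315,0,0],[0.0218,-0.0315,0,0],[0.0218,-0.0315,0,0],[0.0218,-0.0315,0,0],[0.0218,-0.0315,0,0],[0.0218,-0.0315,0,0],[0.0218,-0.0315,0,0],[0.0218,-0.0315,0,0],[0,0,0,-0.149],[0,0,0,-0.149],[0,0,0,-0.149],[0,0,0,-0.149],[0,0,0,-0.149],[0,0,0,-0.149],[0,0,0,-0.149],[0,0,0,-0.149],[0,0,0,0],[0,0,0,0]]}}

```text
clock: 8.5
tcp_pos: [0.5301, 0.0702, 0.3514]
orientation: [-3.14, -0.0, 1.762]
ft_force: [0.2, 0.1, -0.6]
grip_width: 0.064
finger_force: 24.9
```

```bash
python3 kp.py 3
```

```text
8.55 [0.5301 0.0703 0.3517] [-1.7992e+02 -1.0000e-02  1.0098e+02] [-0.   0.3 -1.9] 274.6110341534668
[252.6 243.9] [ 202  213  102   61 5621] [0.541 0.015 0.05 ]
```

View pics/w_3.png

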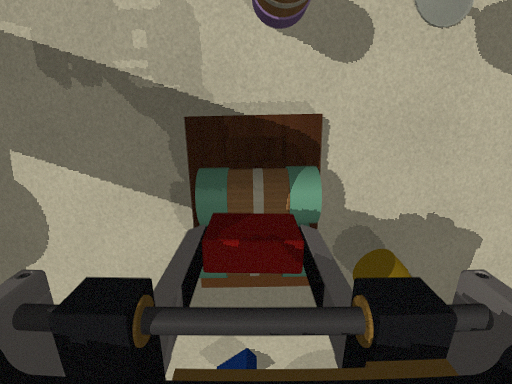

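The held keeper is at (252,244), with tube_b behind it at (258,195) and the base's far edge at row 115. The recess is in the dark area at about rows 130-165, so I'll enlarge that with the contrast raised.

Run:
```python
from m import *
im=cv2.imread('pics/w_3.png')[108:176,180:330].astype(float)
g=np.clip(im*3.2,0,255).astype('uint8');cv2.imwrite('pics/rec.png',cv2.resize(g,None,fx=5,fy=5,interpolation=cv2.INTER_CUBIC))
r=cv2.imread('pics/w_3.png').astype(int)[...,2]
print(r[112:172,255].tolist());print(r[112:172,230].tolist());print(r[142,185:325].tolist())
```

```text
[146, 148, 144, 78, 64, 57, 42, 42, 41, 41, 42, 40, 37, 47, 46, 41, 33, 33, 37, 44, 37, 41, 31, 45, 38, 38, 35, 33, 34, 39, 40, 33, 34, 32, 33, 38, 37, 42, 37, 37, 38, 41, 32, 37, 34, 32, 33, 39, 36, 33, 33, 30, 30, 34, 17, 22, 53, 78, 82, 82]
[86, 86, 85, 70, 42, 45, 47, 43, 45, 40, 42, 47, 49, 41, 44, 44, 46, 41, 47, 41, 40, 44, 44, 43, 40, 41, 35, 37, 36, 35, 34, 40, 36, 42, 43, 35, 43, 41, 37, 40, 37, 27, 36, 39, 38, 33, 40, 34, 36, 27, 38, 42, 38, 32, 38, 35, 36, 51, 64, 67]
[89, 56, 39, 41, 37, 38, 29, 38, 39, 35, 42, 33, 34, 38, 31, 40, 32, 27, 34, 30, 39, 40, 38, 37, 39, 33, 39, 36, 36, 38, 37, 39, 34, 37, 32, 41, 40, 34, 37, 28, 38, 38, 38, 35, 37, 34, 35, 35, 33, 41, 38, 36, 30, 37, 38, 34, 34, 37, 37, 36, 32, 34, 32, 35, 33, 37, 32, 37, 38, 37, 40, 37, 35, 36, 34, 29, 37, 38, 30, 32, 36, 40, 35, 35, 35, 35, 34, 30, 24, 34, 27, 35, 36, 40, 36, 36, 39, 36, 20, 34, 25, 37, 34, 42, 40, 44, 43, 38, 43, 49, 40, 44, 41, 42, 42, 42, 43, 42, 40, 42, 44, 35, 39, 41, 49, 42, 41, 39, 41, 42, 35, 42, 46, 66, 61, 63, 89, 110, 107, 105]
```

View pics/rec.png

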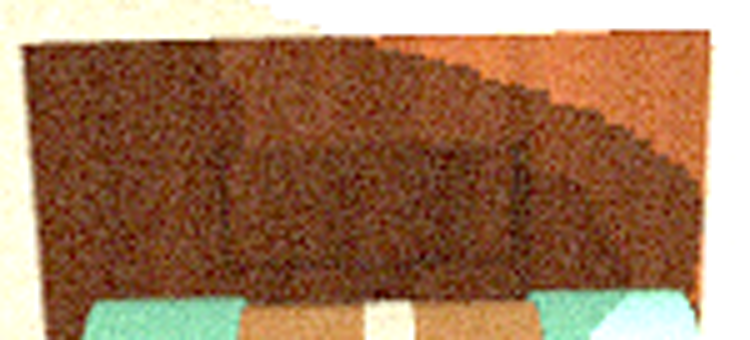

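The stretched crop shows the recess outline at crop x 222-520, y 147-265, so full (224-284, 137-161). I'll average frames and fit the edges.

```bash
cat > rc.py <<'E'
from m import *
import sys
def avg(n,k=8):
    L=[snap(n) for _ in range(k)]
    return np.mean([l[0].astype(float) for l in L],0),*L[-1][1:]
E
python3 - <<'E'
from rc import *
im,K,D,P=avg('wrist',8); np.savez('r3.npz',im=im,K=K,D=D,P=P)
g=im.sum(2)
print('col profile rows',[int(x) for x in g[128:170,235:275].mean(1)])
print('row profile L',list(zip(range(214,236),[int(x) for x in g[143:157,214:236].mean(0)])))
print('row profile R',list(zip(range(274,296),[int(x) for x in g[143:157,274:296].mean(0)])))
px=[(224.5,137.4),(284,137),(284,161),(225,161),(185,117),(322,114.4)]
w=onz(K,D,P,px,.024);print(w.round(4))
e=w[5]-w[4];print(np.linalg.norm(e),np.degrees(np.arctan2(e[1],e[0])))
print('rec c',w[:4].mean(0),[np.linalg.norm(w[i]-w[(i+1)%4]).round(4) for i in range(4)])
n=np.array([-e[1],e[0],0])/np.linalg.norm(e);print('from edge',(w[4]+w[5])/2-n*.038)
E
```

```text
col profile rows [77, 74, 76, 77, 77, 78, 78, 76, 70, 63, 61, 61, 61, 61, 62, 62, 61, 60, 62, 61, 60, 61, 61, 61, 60, 60, 61, 62, 60, 60, 62, 57, 52, 55, 61, 62, 61, 62, 60, 58, 110, 149]
row profile L [(214, 67), (215, 66), (216, 67), (217, 66), (218, 65), (219, 64), (220, 64), (221, 63), (222, 62), (223, 59), (224, 50), (225, 62), (226, 68), (227, 69), (228, 68), (229, 67), (230, 66), (231, 67), (232, 62), (233, 63), (234, 63), (235, 63)]
row profile R [(274, 61), (275, 65), (276, 68), (277, 66), (278, 66), (279, 65), (280, 64), (281, 61), (282, 44), (283, 52), (284, 46), (285, 55), (286, 60), (287, 66), (288, 66), (289, 65), (290, 67), (291, 65), (292, 67), (293, 67), (294, 66), (295, 68)]
[[0.4886 0.1226 0.024 ]
 [0.5531 0.1358 0.024 ]
 [0.5591 0.1097 0.024 ]
 [0.4935 0.0968 0.024 ]
 [0.4426 0.1361 0.024 ]
 [0.5883 0.1675 0.024 ]]
0.14898460641051392 12.187938409353116
rec c [0.52355114 0.1161978  0.024     ] [np.float64(0.0659), np.float64(0.0268), np.float64(0.0668), np.float64(0.0263)]
from edge [0.52348039 0.11463473 0.024     ]
```

```bash
python3 - <<'E'
from rc import *
z=np.load('r3.npz');im,K,D,P=z['im'],z['K'],z['D'],z['P']
b=max(blobs(im.round().astype('uint8'),(0,120,25),(8,255,255),500,(170,120,25),(180,255,255)),key=lambda t:-abs(t[0][1]-244)-abs(t[0][0]-252))
m=b[2];print(b[1])
# top boundary line: first red row per column ; also red/bright edge (top face)
cols=np.arange(212,294);r=im[...,2]
rows=np.array([np.argmax(m[195:280,c])+195 for c in cols]);l=np.polyfit(cols,rows,1);print('bottom edge line',l,np.polyval(l,[208,252,297]),np.std(rows-np.polyval(l,cols)))
for rr in(216,222): 
    c=np.where(m[rr])[0];print(rr,c.min(),c.max())
print([int(x) for x in r[205:280,252]])
s=telemetry.read_state();T=R.from_euler('xyz',s['orientation']).as_matrix();zb=s['tcp_pos'][2]-.2229
w=onz(K,D,P,[(252,np.polyval(l,252)-.0),(208,np.polyval(l,208)),(297,np.polyval(l,297))],zb);print(((w-s['tcp_pos'])@T).round(4))
E
python3 st.py .5236 .1155 .07 102
```

```text
[ 202  213  103   61 5741]
bottom edge line [1.59227697e-02 2.09625842e+02] [212.93777821 213.63838008 214.35490471] 0.3996400274425579
216 212 293
222 209 295
[84, 82, 80, 84, 87, 86, 82, 80, 67, 58, 60, 62, 62, 64, 61, 62, 62, 62, 63, 63, 62, 62, 63, 63, 63, 61, 60, 64, 61, 61, 63, 59, 55, 52, 52, 58, 62, 66, 69, 71, 71, 71, 70, 72, 70, 71, 72, 72, 71, 73, 69, 70, 71, 71, 71, 71, 73, 70, 69, 72, 70, 69, 71, 70, 70, 70, 70, 64, 87, 97, 83, 76, 76, 76, 77]
[[ 0.0088 -0.0003  0.2229]
 [ 0.0094 -0.035   0.2229]
 [ 0.0081  0.0352  0.2229]]
8.95 [0.5302 0.0703 0.3526] [180.    0.  101.2] [ 0.4  0.4 -1.2] [-0.05  0.02  0.03] 0.06401198388816257 24.942399859428406
delta tool [0.0456 0.0023 0.1026] twist -0.0139
```

{"api": "step_arm", "payload": {"deltas": [[0.024,0.001,0.01,-0.015],[0.024,0.001,0.015,-0.015],[0,0,0.015,0],[0,0,0,0],[0,0,0,0],[0,0,0,0]]}}

```text
clock: 9.55
tcp_pos: [0.5227, 0.1173, 0.3135]
orientation: [3.14, 0.0, 1.796]
ft_force: [0.8, 0.4, -1.4]
grip_width: 0.0639
finger_force: 24.9
```

```bash
python3 - <<'E'
from rc import *
z=np.load('r3.npz');K,D,P=z['K'],z['D'],z['P']
a=onz(K,D,P,[(258,166.5),(258,161)],.054);b=onz(K,D,P,[(258,161)],.024);n=np.array([-np.sin(.21),np.cos(.21),0]);print('tubeb edge to rim (along base y)',(b[0]-a[0])@n)
im,K,D,P=avg('wrist',8); np.savez('r4.npz',im=im,K=K,D=D,P=P)
cv2.imwrite('pics/r4.png',cv2.resize(np.clip(im[110:290,170:340]*2.5,0,255).astype('uint8'),None,fx=3.3,fy=3.3,interpolation=cv2.INTER_CUBIC))
E
python3 st.py
```

```text
tubeb edge to rim (along base y) 0.0007320093319314016
9.95 [0.5225 0.1176 0.3128] [179.99   0.   102.94] [ 0.1  0.4 -1.6] [-0.07  0.05 -0.05] 0.06372303073589967 24.942416846752167
```

View pics/r4.png

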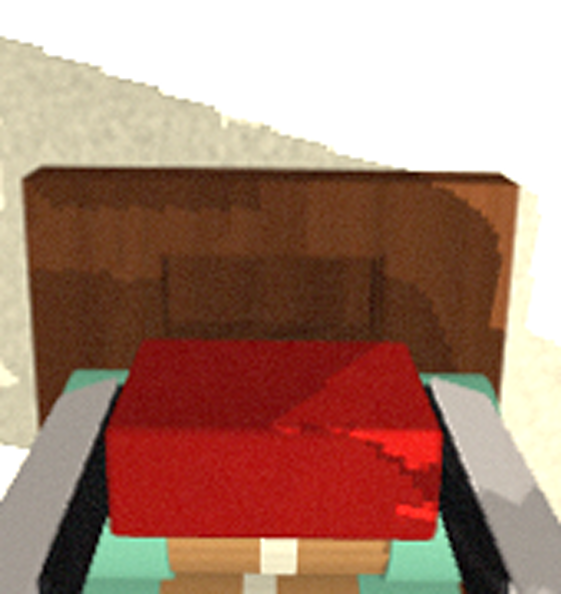

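The stretched close-up shows the recess at crop x 164-382, y 256-337. The keeper's lower front edge is at y≈340, x 143-410. I'll refine these with profiles.

Run:
```python
from rc import *
z=np.load('r4.npz');im,K,D,P=z['im'],z['K'],z['D'],z['P'];g=im.sum(2)
def edge(prof,lo): d=np.diff(prof); i=np.argmin(d); return lo+i+.5, np.argmax(d)+lo+.5
f=lambda a:[int(x) for x in a]
print('rows L',f(g[160:216,225:240].mean(1)));print('rows R',f(g[160:216,262:280].mean(1)))
print('L',list(zip(range(212,228),f(g[192:208,212:228].mean(0)))));print('R',list(zip(range(276,294),f(g[192:208,276:294].mean(0)))))
m=max(blobs(im.round().astype('uint8'),(0,150,25),(8,255,255),500,(170,150,25),(180,255,255)),key=lambda t:t[1][4])[2]
cols=np.arange(220,288);rows=np.array([np.argmax(m[195:280,c])+195 for c in cols]);l=np.polyfit(cols,rows,1);print('kedge',l,np.polyval(l,[220,254,288]))
for rr in range(213,222,2): c=np.where(m[rr])[0];print(rr,c.min(),c.max())
```

```text
rows L [183, 75, 51, 52, 56, 60, 60, 61, 60, 61, 59, 61, 61, 66, 74, 74, 75, 74, 74, 74, 74, 75, 75, 76, 78, 76, 75, 68, 62, 63, 63, 61, 62, 63, 61, 62, 64, 62, 63, 63, 62, 63, 61, 60, 63, 62, 64, 57, 52, 54, 51, 52, 54, 63, 64, 65]
rows R [225, 141, 42, 49, 56, 72, 80, 81, 79, 81, 79, 79, 79, 80, 81, 82, 81, 83, 78, 82, 80, 81, 80, 80, 80, 79, 79, 71, 62, 58, 57, 58, 56, 60, 60, 57, 59, 58, 60, 59, 56, 58, 57, 60, 56, 59, 57, 57, 56, 51, 53, 53, 54, 61, 63, 64]
L [(212, 68), (213, 64), (214, 65), (215, 66), (216, 64), (217, 65), (218, 62), (219, 51), (220, 50), (221, 62), (222, 66), (223, 67), (224, 65), (225, 66), (226, 64), (227, 62)]
R [(276, 67), (277, 65), (278, 65), (279, 61), (280, 63), (281, 62), (282, 45), (283, 45), (284, 52), (285, 46), (286, 54), (287, 60), (288, 65), (289, 67), (290, 67), (291, 68), (292, 66), (293, 70)]
kedge [1.50971485e-02 2.08775814e+02] [212.0971867  212.61048975 213.1237928 ]
213 212 291
215 212 293
217 211 294
219 210 294
221 209 296
```

Run:
```python
from rc import *
z=np.load('r4.npz');im,K,D,P=z['im'],z['K'],z['D'],z['P']
s=telemetry.read_state();T=R.from_euler('xyz',s['orientation']).as_matrix();t=s['tcp_pos']
F=lambda px,zz:((onz(K,D,P,px,zz)-t)@T)[:,:2].round(4)
print('recess far rim L,R; left rim,right rim@row200',F([(232,186.9),(271,186.9),(218.7,200),(286.2,200)],.024).tolist())
print('base far edge',F([(232,164),(271,164.3)],.024).tolist())
print('keeper edge',F([(213,212.0),(252,212.6),(291,213.2)],t[2]-.2229).tolist())
```

```text
recess far rim L,R; left rim,right rim@row200 [[0.0132, -0.0205], [0.0131, 0.019], [-0.0007, -0.0345], [-0.0008, 0.0349]]
base far edge [[0.0366, -0.02], [0.0363, 0.0186]]
keeper edge [[0.0101, -0.031], [0.0096, -0.0003], [0.009, 0.0305]]
```

{"api": "step_arm", "payload": {"deltas": [[0.0017,0.0005,0,-0.013],[0,0,0.015,0],[0,0,0.015,0],[0,0,0.015,0],[0,0,0.013,0],[0,0,0,0],[0,0,0.003,0],[0,0,0.003,0],[0,0,0.003,0],[0,0,0,0]]}}

```text
clock: 10.95
tcp_pos: [0.5228, 0.1194, 0.2466]
orientation: [3.14, 0.0, 1.81]
ft_force: [-3.0, -1.9, 7.7]
grip_width: 0.0639
finger_force: 25.0
```

{"api": "step_arm", "payload": {"deltas": [[0,0,0.002,0],[0,0,0,0]]}}

```text
clock: 11.15
tcp_pos: [0.5228, 0.1193, 0.2458]
orientation: [3.14, 0.001, 1.81]
ft_force: [-11.6, -4.0, 23.1]
grip_width: 0.0639
finger_force: 25.0
```

Run:
```python
from rc import *
s=telemetry.read_state();T=R.from_euler('xyz',s['orientation']).as_matrix()
print(s['ft_force']@T,s['moment']@T)
im,K,D,P=avg('wrist',8); np.savez('r5.npz',im=im,K=K,D=D,P=P)
g=im.sum(2);f=lambda a:[int(x) for x in a]
m=max(blobs(im.round().astype('uint8'),(0,150,25),(8,255,255),500,(170,150,25),(180,255,255)),key=lambda t:t[1][4])[2]
cols=np.arange(220,288);rows=np.array([np.argmax(m[150:280,c])+150 for c in cols]);l=np.polyfit(cols,rows,1);print('kedge',l,np.polyval(l,[220,254,288]))
r0=int(np.polyval(l,254))
for rr in range(r0+1,r0+9,3): c=np.where(m[rr])[0];print(rr,c.min(),c.max())
print(r0,'rows L',f(g[r0-45:r0+3,225:240].mean(1)));print('rows R',f(g[r0-45:r0+3,268:283].mean(1)))
print('L',f(g[r0-8:r0-2,195:235].mean(0)));print('R',f(g[r0-8:r0-2,270:315].mean(0)))
```

```text
[ -1.17745147 -12.21879862 -23.13968001] [ 2.18079472 -0.35472853  0.08366846]
kedge [9.18044051e-03 2.10510994e+02] [212.53069054 212.84282551 213.15496049]
213 213 291
216 211 294
219 210 295
212 rows L [261, 258, 257, 255, 258, 257, 258, 264, 186, 62, 58, 59, 59, 59, 57, 65, 68, 68, 67, 66, 67, 66, 67, 65, 69, 67, 66, 67, 67, 66, 67, 66, 67, 66, 69, 67, 66, 70, 69, 68, 66, 70, 70, 63, 61, 65, 69, 69]
rows R [264, 265, 266, 267, 267, 265, 262, 258, 265, 190, 68, 53, 57, 59, 61, 60, 67, 71, 71, 72, 68, 72, 69, 71, 70, 68, 71, 69, 70, 69, 70, 71, 71, 69, 69, 71, 69, 68, 68, 69, 71, 71, 70, 71, 63, 60, 66, 68]
L [73, 74, 69, 71, 71, 70, 66, 70, 69, 69, 67, 70, 70, 70, 68, 68, 70, 71, 66, 69, 66, 74, 69, 65, 71, 68, 63, 62, 64, 65, 65, 66, 68, 67, 67, 70, 69, 67, 70, 72]
R [71, 71, 69, 71, 72, 70, 72, 67, 68, 69, 65, 73, 71, 75, 71, 70, 68, 88, 88, 89, 85, 83, 81, 79, 80, 81, 80, 86, 85, 85, 88, 86, 90, 90, 89, 88, 91, 89, 87, 89, 83, 86, 88, 85, 85]
```

{"api": "step_arm", "payload": {"deltas": [[0,0,-0.004,0],[0,-0.0015,0,0],[0,0,0.002,0],[0,0,0.002,0],[0,0,0,0]]}}

```text
clock: 12.05
tcp_pos: [0.5213, 0.1189, 0.2451]
orientation: [3.141, 0.001, 1.81]
ft_force: [-8.2, -4.6, 22.0]
grip_width: 0.0639
finger_force: 25.0
```

```bash
cat > f.py <<'E'
from h import *
s=telemetry.read_state();T=R.from_euler('xyz',s['orientation']).as_matrix()
F=s['ft_force']@T;M=s['moment']@T
print(s['tcp_pos'].round(4),np.degrees(s['orientation']).round(2),'F',F.round(1),'M',M.round(2),'contact x,y',((M[1]-.223*F[0])/-F[2]).round(4),((M[0]+.223*F[1])/F[2]).round(4))
E
python3 f.py
```

```text
[0.5213 0.1189 0.2451] [1.7995e+02 4.0000e-02 1.0369e+02] F [ -2.5  -9.  -22. ] M [ 1.91 -0.39 -0.03] contact x,y 0.0078 0.0049
```

{"api": "step_arm", "payload": {"deltas": [[0,0,-0.004,0],[-0.0012,-0.0008,0,0],[0,0,0.002,0],[0,0,0.002,0],[0,0,0,0]]}}

```text
clock: 12.55
tcp_pos: [0.5207, 0.1175, 0.2432]
orientation: [-3.142, 0.001, 1.81]
ft_force: [1.1, -4.4, -0.8]
grip_width: 0.064
finger_force: 25.0
```

```bash
python3 f.py
```

```text
[0.5207 0.1175 0.2432] [-1.8000e+02  3.0000e-02  1.0369e+02] F [-4.6  0.   0.8] M [-0.22 -0.84  0.11] contact x,y -0.2328 -0.2736
```

{"api": "step_arm", "payload": {"deltas": [[-0.0004,0,0.002,0],[0,0,0.002,0],[0,0,0.002,0],[0,0,0,0]]}}

```text
clock: 12.95
tcp_pos: [0.5207, 0.1173, 0.2372]
orientation: [-3.141, 0.0, 1.81]
ft_force: [1.9, -2.9, -4.4]
grip_width: 0.0637
finger_force: 25.0
```

```bash
python3 f.py
```

```text
[0.5207 0.1173 0.2372] [-1.7996e+02  1.0000e-02  1.0369e+02] F [-3.2  1.2  4.4] M [-0.02 -0.84  0.12] contact x,y 0.0277 0.0529
```

{"api": "step_arm", "payload": {"deltas": [[-0.0004,0,0.002,0],[0,0,0.002,0],[0,0,0.002,0],[0,0,0.002,0],[0,0,0.001,0],[0,0,0.001,0],[0,0,0,0]]}}

```text
clock: 13.65
tcp_pos: [0.5208, 0.117, 0.2275]
orientation: [-3.141, -0.0, 1.81]
ft_force: [-0.5, 0.2, -1.6]
grip_width: 0.0641
finger_force: 25.0
```

```bash
python3 f.py
```

```text
[0.5208 0.117  0.2275] [-1.7999e+02 -1.0000e-02  1.0370e+02] F [ 0.3 -0.4  1.6] M [ 0.04 -0.04  0.03] contact x,y 0.0711 -0.0314
```

{"api": "step_arm", "payload": {"deltas": [[0,0,0.001,0],[0,0,0.001,0],[0,0,0,0]]}}

```text
clock: 13.95
tcp_pos: [0.5208, 0.117, 0.2259]
orientation: [3.141, -0.0, 1.81]
ft_force: [-2.7, 0.5, 4.5]
grip_width: 0.0639
finger_force: 25.0
```

```bash
python3 f.py
```

```text
[0.5208 0.117  0.2259] [179.99  -0.   103.69] F [ 1.1 -2.5 -4.5] M [0.37 0.06 0.  ] contact x,y -0.0404 0.0395
```

{"api": "step_arm", "payload": {"deltas": [[0,0,0.001,0],[0,0,0.001,0],[0,0,0,0]]}}

```text
clock: 14.25
tcp_pos: [0.5208, 0.1172, 0.2254]
orientation: [3.141, -0.0, 1.81]
ft_force: [-11.9, 0.6, 24.5]
grip_width: 0.064
finger_force: 25.0
```

```bash
python3 f.py
```

```text
[0.5208 0.1172 0.2254] [ 1.7998e+02 -1.0000e-02  1.0370e+02] F [  3.4 -11.4 -24.5] M [2.49 0.41 0.12] contact x,y -0.0146 0.0023
```

{"api": "step_arm", "payload": {"deltas": [[0,0,0,0],[0,0,0,0],[0,0,0,0],[0,0,0,0]], "hand": 1}}

```text
clock: 14.65
tcp_pos: [0.5208, 0.1169, 0.2235]
orientation: [-3.141, -0.0, 1.81]
ft_force: [-1.3, -0.6, 1.2]
grip_width: 0.0915
finger_force: 0.9
```

{"api": "step_arm", "payload": {"deltas": [[0,0,-0.02,0],[0,0,-0.04,0],[0,0,-0.04,0],[-0.02,0,-0.04,0],[-0.03,0,-0.04,0],[-0.03,0,0,0],[0,0,0,0],[0,0,0,0]]}}

```text
clock: 15.45
tcp_pos: [0.5397, 0.039, 0.4031]
orientation: [-3.141, -0.0, 1.809]
ft_force: [0.3, -0.1, -0.3]
grip_width: 0.0938
finger_force: 0.0
```

```bash
python3 - <<'E'
from rc import *
im,K,D,P=avg('wrist',4); np.savez('v1.npz',im=im,K=K,D=D,P=P)
cv2.imwrite('pics/v1.png',np.clip(im*1.7,0,255).astype('uint8'))
E
python3 st.py
```

```text
15.65 [0.5397 0.04   0.4031] [-1.7995e+02 -2.0000e-02  1.0375e+02] [-0.5 -0.2 -1. ] [-0.04 -0.02  0.03] 0.0938285874067227 0.0
```

View pics/v1.png

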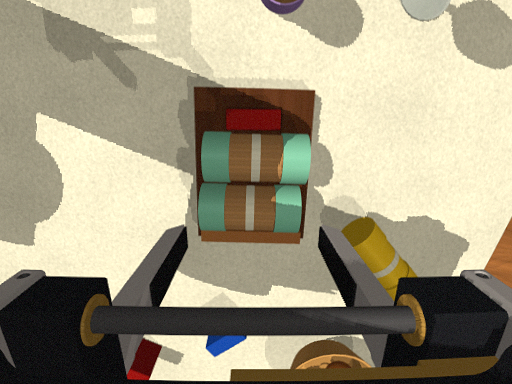

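The keeper sits in the recess at (253,119). Tube_b is at (256,157), spanning cols 202-310, and tube_a is at (250,207), spanning cols 198-301. The yellow tube is aside. I'll measure the tubes, plus keeper and rail top levels, and take a second view further along.

{"api": "step_arm", "payload": {"deltas": [[0.03,0,0,0],[0.03,0,0,0],[0.03,0,0,0],[0,0,0,0],[0,0,0,0],[0,0,0,0]]}}

```text
clock: 16.25
tcp_pos: [0.5186, 0.1263, 0.4035]
orientation: [-3.141, 0.0, 1.81]
ft_force: [-0.2, 0.5, -0.2]
grip_width: 0.0943
finger_force: 0.0
```

```bash
cat > tb.py <<'E'
from rc import *
u=np.array([np.cos(np.radians(12.3)),np.sin(np.radians(12.3)),0]);n=np.array([-u[1],u[0],0])
def meas(f,rb,ra,prt=True):
    z=np.load(f);im,K,D,P=z['im'],z['K'],z['D'],z['P']
    h=cv2.cvtColor(np.clip(im,0,255).astype('uint8'),cv2.COLOR_BGR2HSV)
    m=cv2.inRange(h,(60,60,25),(95,255,255)); m[:, :180]=0;m[:,330:]=0
    out=[]
    for r0 in(rb,ra):
        ends=[]
        for r in range(r0-6,r0+7):
            c=np.where(m[r])[0]; ends.append((c.min()-.5,c.max()+.5))
        e=np.median(ends,0); w=onz(K,D,P,[(e[0],r0),(e[1],r0)],.084)
        T=[]
        for c in (int(e[0])+12,int(e[1])-12):
            col=m[:,c]; a=r0
            while col[a]or col[a-1]: a-=1
            b=r0
            while col[b]or col[b+1]: b+=1
            o,d=ray(K,D,P,[(c,a+.5),(c,b-.5)])
            # project perpendicular to u, bisect
            d=d-np.outer(d@u,u);d/=np.linalg.norm(d,axis=1)[:,None];k=d.sum(0)
            half=np.arccos(d[0]@d[1])/2
            t=(.054-o[2])/k[2]; q=o+k*t; dist=np.linalg.norm(k*t); 
            T.append((q@n,dist*np.sin(half),a,b))
        out.append((w@u,T,o))
        print(f,'ends u',(w@u).round(4),'centre u',(w@u).mean().round(4),'len',np.ptp(w@u).round(4),'n & radius L/R',[(round(float(a),4),round(float(b),4),c,d) for a,b,c,d in T],'camn',(o@n).round(3))
    return out
E
python3 - <<'E'
from rc import *
im,K,D,P=avg('wrist',4); np.savez('v2.npz',im=im,K=K,D=D,P=P)
h=cv2.cvtColor(np.clip(im,0,255).astype('uint8'),cv2.COLOR_BGR2HSV)
m=cv2.inRange(h,(60,60,25),(95,255,255));print(np.where(m[:,220])[0].tolist(),np.where(m[:,292])[0].tolist())
r=cv2.inRange(h,(0,170,25),(7,255,255))|cv2.inRange(h,(172,170,25),(180,255,255))
for f in('v1.npz','v2.npz'):
    z=np.load(f);h=cv2.cvtColor(np.clip(z['im'],0,255).astype('uint8'),cv2.COLOR_BGR2HSV)
    r=cv2.inRange(h,(0,170,25),(7,255,255))|cv2.inRange(h,(172,170,25),(180,255,255));r[:90]=0;r[230:]=0
    n,l,s,c=cv2.connectedComponentsWithStats(r);i=1+np.argmax(s[1:,4]);print(f,s[i],c[i],onz(z['K'],z['D'],z['P'],[c[i]],.054),
      cv2.minAreaRect(np.argwhere(l==i)[:,::-1].astype(np.float32)))
E
python3 -c "
from tb import *
meas('v1.npz',157,207)"
```

```text
[203, 204, 205, 206, 207, 208, 209, 210, 211, 212, 213, 214, 215, 216, 217, 218, 219, 220, 221, 222, 223, 224, 225, 226, 227, 228, 229, 230, 231, 232, 233, 234, 235, 236, 237, 238, 239, 240, 241, 242, 243, 244, 245, 246, 247, 248, 249, 250, 251, 252, 253, 254, 255, 256, 257, 258, 259, 260, 261, 262, 263, 264, 265, 266, 267, 268, 269, 270, 271, 272, 273, 274, 275, 276, 277, 278, 279, 280, 281, 282, 283, 284, 285, 286, 287, 288, 289, 290] [204, 205, 206, 207, 208, 209, 210, 211, 212, 213, 214, 215, 216, 217, 218, 219, 220, 221, 222, 223, 224, 225, 226, 227, 228, 229, 230, 231, 232, 233, 234, 235, 236, 237, 238, 239, 240, 241, 242, 243, 244, 245, 246, 247, 248, 249, 250, 251, 252, 253, 254, 255, 256, 257, 258, 259, 260, 261, 262, 263, 264, 265, 266, 267, 268, 269, 270, 271, 272, 273, 274, 275, 276, 277, 278, 279, 280, 281, 282, 283, 284, 285, 286, 287, 288, 289, 290, 291, 292]
v1.npz [ 225  107   56   25 1223] [252.99672935 119.10956664] [[0.52148098 0.11667807 0.054     ]] ((252.5, 119.0), (24.0, 55.0), 90.0)
v2.npz [ 227  175   52   28 1289] [252.52133437 189.3390225 ] [[0.52028374 0.12033306 0.054     ]] ((252.5, 188.5), (27.0, 51.0), 90.0)
v1.npz ends u [0.4778 0.5982] centre u 0.538 len 0.1204 n & radius L/R [(-0.0719, 0.0595, 131, 230), (-0.042, 0.0298, 133, 184)] camn 0.008
v1.npz ends u [0.4727 0.5926] centre u 0.5327 len 0.12 n & radius L/R [(-0.1052, 0.029, 183, 230), (-0.0721, 0.0596, 133, 232)] camn 0.008
```

```bash
python3 - <<'E'
from tb import *
for f,L in(('v1.npz',[((220,130.5),0),((292,132.5),0),((220,230.5),1),((292,232.5),1)]),('v2.npz',[((220,202.5),0),((292,203.5),0),((220,291),1),((292,293),1)])):
    z=np.load(f)
    for px,t in L:
        o,d=ray(z['K'],z['D'],z['P'],[px]);d=d[0]-(d[0]@u)*u;d/=np.linalg.norm(d)
        c=n*(-.042 if t==0 else -.1051)+np.array([0,0,.054]);v=c-o;v-=(v@u)*u
        print(f,'ab'[t],'dist',np.linalg.norm(v-(v@d)*d).round(4))
im,K,D,P=load('top')
g=im[185:222,94:142]
h=cv2.cvtColor(g,cv2.COLOR_BGR2HSV);m=cv2.inRange(h,(120,60,90),(155,255,255))
for vm in(60,80,100,120):
    m=cv2.inRange(h,(115,60,vm),(160,255,255));p=np.argwhere(m)[:,::-1]+[94,185]
    if len(p)>20:print(vm,len(p),cv2.minEnclosingCircle(p.astype(np.float32)),onz(K,D,P,[cv2.minEnclosingCircle(p.astype(np.float32))[0]],.12))
im,K,D,P=load('side')
b=[b for b in blobs(im,**LIL,mn=100) if abs(b[0][0]-280)<5]
for c,s,m in b: print(s, onz(K,D,P,[(s[0]+s[2]/2,s[1]+s[3])],.0), onz(K,D,P,[(s[0]+s[2]/2,s[1])],.12))
E
python3 st.py
```

```text
v1.npz a dist 0.031
v1.npz a dist 0.0308
v1.npz b dist 0.0301
v1.npz b dist 0.0306
v2.npz a dist 0.0291
v2.npz a dist 0.0297
v2.npz b dist 0.0303
v2.npz b dist 0.0312
60 497 ((110.94779205322266, 203.14036560058594), 12.948663711547852) [[0.51660941 0.27492542 0.12      ]]
80 475 ((110.58536529541016, 202.8292694091797), 12.586623191833496) [[0.5173394  0.27579006 0.12      ]]
100 426 ((110.34269714355469, 203.12359619140625), 11.711427688598633) [[0.51664536 0.27634333 0.12      ]]
[266 250  30  31 753] [[0.51248038 0.21827926 0.        ]] [[0.51596283 0.24802609 0.12      ]]
[266 291  27  21 245] [[0.51784726 0.30877929 0.        ]] [[0.52148004 0.36182755 0.12      ]]
16.45 [0.5186 0.1261 0.4036] [-180.      0.    103.64] [ 0.5  0.5 -0.3] [-0.07  0.09 -0.03] 0.09369501839090934 0.0
```

{"api": "step_arm", "payload": {"deltas": [[0.037,0.0085,0,0],[0.037,0.0085,0,0],[0.037,0.0085,0,0],[0.037,0.0085,0,0],[0,0,0,-0.1406],[0,0,0,-0.1406],[0,0,0,-0.1406],[0,0,0,-0.1406],[0,0,0,-0.1406],[0,0,0,-0.1406],[0,0,0,-0.1406],[0,0,0,-0.1406],[0,0,0,-0.1406],[0,0,0,-0.1406],[0,0,0,-0.1406],[0,0,0,0],[0,0,0,0]]}}

```text
clock: 18.15
tcp_pos: [0.5166, 0.2783, 0.4036]
orientation: [-3.142, -0.0, -2.931]
ft_force: [-0.3, 0.8, -0.3]
grip_width: 0.0941
finger_force: 0.0
```

```bash
python3 - <<'E'
from rc import *
im,K,D,P=avg('wrist',2); np.savez('c1.npz',im=im,K=K,D=D,P=P)
i8=np.clip(im,0,255).astype('uint8');cv2.imwrite('pics/c1.png',i8)
s=telemetry.read_state();T=R.from_euler('xyz',s['orientation']).as_matrix()
for c,st,m in blobs(i8,(115,50,30),(160,255,255),200):
    print(c,st)
    h=cv2.cvtColor(i8,cv2.COLOR_BGR2HSV);v=h[...,2][m>0];print(np.percentile(v,[5,25,50,75,95]))
    cc,r=cv2.minEnclosingCircle(np.argwhere(m)[:,::-1].astype(np.float32));print(cc,r,'r at .12',r/K[0,0]*(P[2,3]-.12))
    w=onz(K,D,P,[cc],.12);print(w,(w-s['tcp_pos'])@T)
E
python3 st.py .517 .278 .1 192.3
```

```text
[249.91393168 196.84527796] [ 221  157   59   73 2986]
[ 65. 103. 105. 106. 107.]
(251.0, 192.86111450195312) 36.35968017578125 r at .12 0.03495217647925469
[[0.50919355 0.27536205 0.12      ]] [[ 0.00777895 -0.00140254  0.28361308]]
18.25 [0.5165 0.2784 0.4036] [-180.    -0.  -167.9] [ 0.3  0.4 -0. ] [0.08 0.06 0.  ] 0.09394424718379336 0.0
delta tool [-0.0004 -0.0005  0.1236] twist -0.0034
```

Run:
```python
from rc import *
z=np.load('c1.npz');im,K,D,P=z['im'],z['K'],z['D'],z['P'];i8=np.clip(im,0,255).astype('uint8')
s=telemetry.read_state();T=R.from_euler('xyz',s['orientation']).as_matrix()
for c,st,m in blobs(i8,(115,50,88),(160,255,255),200):
    e=cv2.fitEllipse(max(cv2.findContours(m,0,cv2.CHAIN_APPROX_NONE)[0],key=len));print(st,e,e[1][1]/2/K[0,0]*.284)
    w=onz(K,D,P,[e[0]],.12);print(w,(w-s['tcp_pos'])@T)
```

```text
[ 221  174   59   56 2578] ((249.82586669921875, 201.191650390625), (55.01044845581055, 57.82764434814453), 90.34815216064453) 0.029902387290262705
[[0.51800988 0.27600896 0.12      ]] [[-0.00097701 -0.00261872  0.28361244]]
```

{"api": "step_arm", "payload": {"deltas": [[-0.001,-0.002,0.03,0],[0,0,0.03,0],[0,0,0.03,0],[0,0,0.02,0],[0,0,0.0135,0],[0,0,0,0],[0,0,0,0]]}}

```text
clock: 18.95
tcp_pos: [0.5181, 0.2769, 0.281]
orientation: [3.141, 0.001, -2.928]
ft_force: [-0.0, -0.5, 0.2]
grip_width: 0.0944
finger_force: 0.0
```

{"api": "step_arm", "payload": {"deltas": [[0,0,0,0],[0,0,0,0],[0,0,0,0],[0,0,0,0],[0,0,0,0],[0,0,0,0]], "hand": 0, "force": 6}}

```text
clock: 19.55
tcp_pos: [0.5179, 0.2768, 0.2803]
orientation: [-3.142, 0.0, -2.927]
ft_force: [-0.3, -0.6, 0.6]
grip_width: 0.0602
finger_force: 6.0
```

```bash
python3 st.py; python3 -c "
import numpy as np
t=np.radians(np.arange(0,91,6));x=100*np.sin(t)+30*(1-np.cos(t));z=100*np.cos(t)+30*np.sin(t)
print(np.c_[np.diff(x),-np.diff(z)].round(1).tolist())"
```

```text
19.55 [0.5179 0.2768 0.2803] [-1.8000e+02  2.0000e-02 -1.6769e+02] [-0.3 -0.6  0.6] [-0.03  0.04  0.03] 0.06019629055326479 6.000012159347534
[[10.6, -2.6], [10.8, -1.5], [10.9, -0.3], [10.9, 0.8], [10.8, 2.0], [10.5, 3.1], [10.1, 4.1], [9.6, 5.2], [9.0, 6.2], [8.3, 7.1], [7.5, 7.9], [6.7, 8.6], [5.7, 9.3], [4.7, 9.8], [3.7, 10.3]]
```

{"api": "step_arm", "payload": {"deltas": [[0.0106,0,-0.0026,0],[0.0108,0,-0.0015,0],[0.0109,0,-0.0003,0],[0.0109,0,0.0008,0],[0.0108,0,0.002,0],[0,0,0,0]]}}

```text
clock: 20.15
tcp_pos: [0.4638, 0.2651, 0.2816]
orientation: [-3.141, -0.001, -2.926]
ft_force: [-0.3, -0.3, -1.4]
grip_width: 0.0604
finger_force: 6.0
```

```bash
python3 st.py
python3 - <<'E'
from m import *
im,K,D,P=snap('side')
cv2.imwrite('pics/s1.png',im)
for c,st,m in blobs(im,**LIL,mn=60):
    if abs(c[0]-290)<60: print(c,st)
E
```

```text
20.15 [0.4638 0.2651 0.2816] [-1.7999e+02 -7.0000e-02 -1.6767e+02] [-0.3 -0.3 -1.4] [ 0.01 -0.   -0.  ] 0.06040969795290906 5.999988913536072
[299.12631579 262.69473684] [293 249  14  28 285]
[303.02597403 299.71428571] [291 288  26  19 231]
```

The tube slid upright instead of pivoting, because the table friction is too small. I'll tip its foot against the fixed base's free side instead, in the gripper's plane, staying clear of the keeper and tube_b.

{"api": "step_arm", "payload": {"deltas": [[0,0,-0.006,0],[0,0,0,0.1428],[0,0,0,0.1428],[0,0,0,0.1428],[0,0,0,0.1428],[0,0,0,0.1428],[0,0,0,0.1428],[0,0,0,0.1428],[0,0,0,0.1428],[0,0,0,0.1428],[0,0,0,0.1428],[0,0,0,0.1428],[-0.025,0,0,0],[-0.03,0,0,0],[-0.025,0,0,0],[0,0,0,0]]}}

```text
clock: 21.8
tcp_pos: [0.483, 0.1851, 0.2882]
orientation: [3.141, 0.0, 1.783]
ft_force: [0.5, 1.1, -1.7]
grip_width: 0.0603
finger_force: 6.0
```

```bash
python3 st.py
python3 - <<'E'
from tb import *
s=telemetry.read_state();print('u,n',s['tcp_pos']@u,s['tcp_pos']@n)
E
```

```text
21.8 [0.483  0.1851 0.2882] [1.7998e+02 2.0000e-02 1.0216e+02] [ 0.5  1.1 -1.7] [-0.02  0.01 -0.03] 0.06029415456516744 5.99964402616024
u,n 0.5113230573732594 0.07792382053439377
```

{"api": "step_arm", "payload": {"deltas": [[-0.0075,0,0,0],[-0.0075,0,0,0],[-0.0075,0,0,0],[0,0,0,0]]}}

```text
clock: 22.2
tcp_pos: [0.4871, 0.1647, 0.2878]
orientation: [3.141, 0.0, 1.785]
ft_force: [0.3, 0.2, -1.4]
grip_width: 0.0598
finger_force: 6.0
```

{"api": "step_arm", "payload": {"deltas": [[-0.0075,0,0,0],[-0.0075,0,0,0],[-0.0075,0,0,0],[-0.0075,0,0,0],[-0.0075,0,0,0],[0,0,0,0]]}}

```text
clock: 22.8
tcp_pos: [0.4951, 0.1276, 0.2877]
orientation: [-3.141, 0.0, 1.785]
ft_force: [0.2, 0.1, 0.1]
grip_width: 0.0596
finger_force: 6.0
```

```bash
python3 st.py
python3 - <<'E'
from m import *
im,K,D,P=snap('side')
cv2.imwrite('pics/s2.png',cv2.resize(im[170:330,180:420],None,fx=3,fy=3))
E
```

```text
22.8 [0.4951 0.1276 0.2877] [-1.7999e+02  1.0000e-02  1.0225e+02] [0.2 0.1 0.1] [-0.06  0.06 -0.06] 0.059617052121428295 5.999859943985939
```

View pics/s2.png

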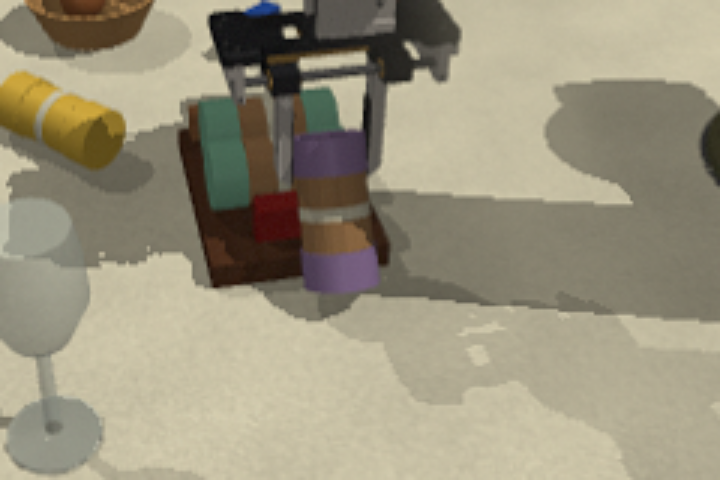

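The tube is now tilted over the base edge, with its lilac top at crop (330,155) and bottom at (340,270), clear of the keeper (275,215) and tube_b. I'll grip firmer and carry it back.

{"api": "step_arm", "payload": {"deltas": [[0,0,0,0],[0,0,0,0],[0,0,0,0],[0.01,0,-0.005,0],[0.015,0,-0.005,0],[0.02,0,0,0],[0.025,0,0,0],[0.025,0,0,0],[0.025,0,0,0],[0.02,0,0,0],[0.01,0,0,0],[0,0,0,0]], "hand": 0, "force": 22}}

```text
clock: 24.05
tcp_pos: [0.4624, 0.2764, 0.298]
orientation: [3.141, -0.0, 1.788]
ft_force: [-0.5, 0.1, -1.5]
grip_width: 0.0598
finger_force: 22.0
```

```bash
python3 st.py
cat > sd.py <<'E'
from tb import *
im,K,D,P=snap('side'); cv2.imwrite('pics/sd.png',im)
s=telemetry.read_state();G=s['tcp_pos']-[0,0,.18];print('G u,n,z',G@u,G@n,G[2])
for c,st,m in blobs(im,**LIL,mn=40):
    if 230<c[0]<360 and c[1]>150: print('lil',c.round(1),st)
for th in range(0,91,15):
    t=np.radians(th);a=-n*np.sin(t)+np.array([0,0,np.cos(t)])
    c=G-a*.085; top=G-a*.04; print(th,'bottom cap centre px',proj(K,D,P,c+n*0)[0].round(1))
E
python3 sd.py
```

```text
24.05 [0.4624 0.2764 0.298 ] [ 1.7999e+02 -1.0000e-02  1.0242e+02] [-0.5  0.1 -1.5] [-0.1   0.03  0.02] 0.05975374202190408 21.999790370464325
G u,n,z 0.5107487633991115 0.17061247750068975 0.11787572156104548
lil [309.4 260.6] [295 250  29  21 517]
lil [313.5 308.2] [299 299  30  18 396]
0 bottom cap centre px [305.2 289.8]
15 bottom cap centre px [308.4 296.5]
30 bottom cap centre px [311.6 301.2]
45 bottom cap centre px [314.8 303.2]
60 bottom cap centre px [317.7 302.3]
75 bottom cap centre px [320.1 298.3]
90 bottom cap centre px [321.5 291.1]
```

{"api": "step_arm", "payload": {"deltas": [[0,0,0.008,0],[0,0,0.008,0],[0,0,0.003,0],[0,0,0.002,0],[0,0,0,0]]}}

```text
clock: 24.6
tcp_pos: [0.4639, 0.2743, 0.2786]
orientation: [3.138, 0.0, 1.785]
ft_force: [-1.7, -7.1, 23.3]
grip_width: 0.0595
finger_force: 22.0
```

{"api": "step_arm", "payload": {"deltas": [[0,0,0,0],[0,0,0,0],[-0.0101,0,0.0041,0],[-0.0096,0,0.0052,0],[-0.009,0,0.0062,0],[0,0,0,0]], "hand": 0, "force": 6}}

```text
clock: 25.2
tcp_pos: [0.4694, 0.2455, 0.2602]
orientation: [-3.141, 0.001, 1.784]
ft_force: [1.1, -1.8, 2.6]
grip_width: 0.06
finger_force: 6.0
```

```bash
python3 sd.py;python3 st.py
```

```text
G u,n,z 0.5110250973154219 0.14039153708439223 0.08061110006980854
lil [303.4 259.4] [291 251  27  18 325]
lil [310.2 304. ] [296 295  30  18 364]
0 bottom cap centre px [300.2 291.6]
15 bottom cap centre px [303.1 298. ]
30 bottom cap centre px [306.  302.4]
45 bottom cap centre px [308.9 304.4]
60 bottom cap centre px [311.4 303.6]
75 bottom cap centre px [313.4 299.8]
90 bottom cap centre px [314.7 293.1]
25.25 [0.4694 0.246  0.2606] [-1.7996e+02  2.0000e-02  1.0223e+02] [ 0.4 -2.8  3.1] [-0.49 -0.19 -0.08] 0.059883150029182756 5.993298813700676
```

{"api": "step_arm", "payload": {"deltas": [[-0.0083,0,0.0071,0],[-0.0075,0,0.0079,0],[-0.0067,0,0.0086,0],[-0.0057,0,0.0093,0],[0,0,0,0]]}}

```text
clock: 25.75
tcp_pos: [0.4748, 0.2187, 0.2265]
orientation: [-3.139, 0.0, 1.785]
ft_force: [-1.1, -0.8, -1.6]
grip_width: 0.0596
finger_force: 6.0
```

```bash
python3 sd.py;python3 st.py
```

```text
G u,n,z 0.51069355206076 0.1129655808756964 0.04732536565414519
lil [298.  257.6] [287 250  26  21 260]
lil [309.1 298.8] [295 286  30  26 590]
0 bottom cap centre px [296.4 292.9]
15 bottom cap centre px [299. 299.]
30 bottom cap centre px [301.7 303.2]
45 bottom cap centre px [304.3 305.2]
60 bottom cap centre px [306.6 304.4]
75 bottom cap centre px [308.4 300.8]
90 bottom cap centre px [309.5 294.6]
25.8 [0.4749 0.2192 0.2273] [-1.7987e+02  1.0000e-02  1.0228e+02] [ 0.2  1.  -1.6] [-0.11  0.08  0.02] 0.05962705642253314 5.99239245057106
```

{"api": "step_arm", "payload": {"deltas": [[-0.004,0,0.007,0],[-0.003,0,0.006,0],[-0.001,0,0.003,0],[0,0,0,0],[0,0,0,0]]}}

```text
clock: 26.3
tcp_pos: [0.4767, 0.2117, 0.2123]
orientation: [-3.141, -0.0, 1.786]
ft_force: [-0.6, -1.1, 0.1]
grip_width: 0.0604
finger_force: 6.0
```

```bash
python3 sd.py;python3 st.py
```

```text
G u,n,z 0.5109139653143767 0.10531406121973608 0.03244055414721178
lil [296.2 259.3] [286 253  26  20 221]
lil [308.  297.6] [294 284  30  28 570]
0 bottom cap centre px [295.2 294.8]
15 bottom cap centre px [297.7 300.9]
30 bottom cap centre px [300.3 305.1]
45 bottom cap centre px [302.9 307.1]
60 bottom cap centre px [305.1 306.4]
75 bottom cap centre px [306.8 302.9]
90 bottom cap centre px [307.8 296.8]
26.35 [0.4768 0.2117 0.2124] [-180.      0.    102.32] [ 0.2 -1.1 -0.7] [-0.1   0.11  0.01] 0.059940684961864124 5.990558937191963
```

{"api": "step_arm", "payload": {"deltas": [[0,0,0.0015,0],[0,0,0,0]]}}

```text
clock: 26.55
tcp_pos: [0.4768, 0.2117, 0.2109]
orientation: [3.141, -0.0, 1.786]
ft_force: [0.1, -0.4, -0.5]
grip_width: 0.06
finger_force: 6.0
```

{"api": "step_arm", "payload": {"deltas": [[0,0,0,0],[0,0,0,0],[0,0,0,0],[0.01,0,0,0],[0.02,0,0,0],[0.01,0,0,0],[0,0,0,0]], "hand": 0.85}}

```text
clock: 27.25
tcp_pos: [0.4679, 0.2519, 0.2108]
orientation: [3.141, -0.0, 1.787]
ft_force: [-0.5, -0.2, -0.7]
grip_width: 0.0797
finger_force: 0.0
```

```bash
python3 st.py
python3 - <<'E'
from rc import *
im,K,D,P=avg('wrist',2);i8=np.clip(im,0,255).astype('uint8');cv2.imwrite('pics/c2.png',i8)
s=telemetry.read_state();T=R.from_euler('xyz',s['orientation']).as_matrix()
for c,st,m in blobs(i8,(115,50,25),(160,255,255),150):
    x,y,w,h=st[:4];print(c.round(1),st)
    print('L,R,top,bot edges tool @.058', ((onz(K,D,P,[(x,y+h/2),(x+w,y+h/2),(x+w/2,y),(x+w/2,y+h)],.058)-s['tcp_pos'])@T)[:,:2].round(4).tolist())
E
python3 sd.py | head -3
```

```text
27.25 [0.4679 0.2519 0.2108] [ 1.7999e+02 -1.0000e-02  1.0241e+02] [-0.5 -0.2 -0.7] [-0.04  0.03 -0.  ] 0.07972707910284955 0.0
[254.1 188.8] [ 204  154  102   73 6723]
L,R,top,bot edges tool @.058 [[0.0477, -0.0245], [0.0476, 0.0269], [0.066, 0.0012], [0.0278, 0.0013]]
[252.9 345.8] [ 213  335   80   26 1558]
L,R,top,bot edges tool @.058 [[-0.0533, -0.0245], [-0.0534, 0.025], [-0.043, 0.0002], [-0.0638, 0.0002]]
G u,n,z 0.5108929293910374 0.14493804454445425 0.030793241370117214
lil [307.6 297.8] [293 284  30  29 673]
0 bottom cap centre px [299.7 308. ]
```

{"api": "step_arm", "payload": {"deltas": [[-0.003,0.001,0.0005,0],[0,0,0,0]]}}

```text
clock: 27.6
tcp_pos: [0.4702, 0.2473, 0.2103]
orientation: [-3.142, 0.0, 1.785]
ft_force: [0.4, 0.7, -0.2]
grip_width: 0.0802
finger_force: 0.0
```

{"api": "step_arm", "payload": {"deltas": [[0,0,0,0],[0,0,0,0],[0,0,0,0],[0,0,0,0],[0,0,-0.01,0],[0,0,-0.03,0],[0,0,-0.04,0],[0,0,-0.04,0],[0,0,0,0],[0,0,0,0]], "hand": 0, "force": 14}}

```text
clock: 28.6
tcp_pos: [0.4697, 0.2479, 0.3309]
orientation: [3.14, -0.0, 1.786]
ft_force: [-0.0, 0.8, -2.0]
grip_width: 0.0555
finger_force: 14.0
```

```bash
python3 st.py .5388 .0421 .135 192.3; python3 sd.py|head -4;  python3 - <<'E'
from rc import *
im,K,D,P=avg('wrist',2);i8=np.clip(im,0,255).astype('uint8');cv2.imwrite('pics/c3.png',i8);np.savez('c3.npz',im=im,K=K,D=D,P=P)
s=telemetry.read_state();T=R.from_euler('xyz',s['orientation']).as_matrix()
for c,st,m in blobs(i8,(115,50,25),(160,255,255),150):
    x,y,w,h=st[:4];print(c.round(1),st)
    print(' tool: top,bot edges', [((onz(K,D,P,[(x+w/2,y),(x+w/2,y+h)],s['tcp_pos'][2]-.18+dz)-s['tcp_pos'])@T)[:,0].round(4).tolist() for dz in(.03,0,-.03)])
E
```

```text
28.6 [0.4697 0.2479 0.3309] [ 1.7992e+02 -1.0000e-02  1.0231e+02] [-0.   0.8 -2. ] [-0.12  0.08  0.03] 0.05553040476906364 13.994687497615814
delta tool [-0.2158  0.0236  0.0159] twist -1.5706
G u,n,z 0.5116168159309786 0.14215279839670267 0.14973148422259103
lil [301.1 216.9] [294 212  17  10  84]
lil [311.2 254.4] [295 239  33  32 813]
0 bottom cap centre px [301.8 269.8]
[253.  182.5] [ 202  148  103   73 6762]
 tool: top,bot edges [[0.0687, 0.0317], [0.0652, 0.0197], [0.0616, 0.0077]]
[252.2 344. ] [ 214  335   78   22 1208]
 tool: top,bot edges [[-0.0411, -0.0582], [-0.0698, -0.0909], [-0.0986, -0.1236]]
```

{"api": "step_arm", "payload": {"deltas": [[0,0,0,0.1428],[0,0,0,0.1428],[0,0,0,0.1428],[0,0,0,0.1428],[0,0,0,0.1428],[0,0,0,0.1428],[0,0,0,0.1428],[0,0,0,0.1428],[0,0,0,0.1428],[0,0,0,0.1428],[0,0,0,0.1428],[0.0028,0.027,0,0],[0.0028,0.027,0,0],[0.0028,0.027,0,0],[0.0028,0.027,0,0],[0.0028,0.027,0,0],[0.0028,0.027,0,0],[0.0028,0.027,0,0],[0.0028,0.027,0,0]]}}

```text
clock: 30.65
tcp_pos: [0.538, 0.0406, 0.329]
orientation: [-3.141, 0.002, 0.215]
ft_force: [0.4, -0.2, -2.6]
grip_width: 0.0555
finger_force: 14.0
```

{"api": "step_arm", "payload": {"deltas": [[0,0,0,0],[0,0,0.005,0],[0,0,0,0],[0,0,0,0]]}}

```text
clock: 31.05
tcp_pos: [0.5376, 0.0425, 0.3248]
orientation: [-3.141, 0.001, 0.216]
ft_force: [0.3, -0.2, -1.4]
grip_width: 0.0558
finger_force: 14.0
```

```bash
python3 st.py .5371 .0418 .105 12.3
python3 - <<'E'
from rc import *
im,K,D,P=avg('wrist',3);i8=np.clip(im,0,255).astype('uint8');np.savez('p1.npz',im=im,K=K,D=D,P=P)
s=telemetry.read_state();T=R.from_euler('xyz',s['orientation']).as_matrix();t=s['tcp_pos']
F=lambda px,z:((onz(K,D,P,px,z)-t)@T)[:,:2].round(4).tolist()
for nm,lo,hi in(('lil',(115,50,25),(160,255,255)),('mint',(60,60,25),(95,255,255))):
  for c,st,m in blobs(i8,lo,hi,150):
    x,y,w,h=st[:4];print(nm,c.round(1),st)
    if nm=='mint' and 100<c[0]<420: print(' @.054 L/R mid',F([(x,y+h/2),(x+w,y+h/2)],.054),'far end @.084/.024',F([(x+w/2,y)],.084),F([(x+w/2,y)],.03))
    if nm=='lil': print(' L/R top bot', F([(x,y+h/2),(x+w,y+h/2)],t[2]-.18),[F([(x+w/2,y),(x+w/2,y+h)],t[2]-.18+dz) for dz in(.03,-.03)])
cv2.imwrite('pics/p1.png',np.clip(im*1.5,0,255).astype('uint8'))
E
```

```text
31.05 [0.5376 0.0425 0.3248] [-1.7998e+02  6.0000e-02  1.2370e+01] [ 0.3 -0.2 -1.4] [ 0.01  0.14 -0.06] 0.0558032790097297 13.995025902986526
delta tool [-0.0006  0.0006  0.0398] twist 0.0012
lil [253.1 182.4] [ 202  147  104   73 6778]
 L/R top bot [[0.044, -0.0307], [0.044, 0.0319]] [[[0.0692, 0.0005], [0.0324, 0.0005]], [[0.0623, 0.0007], [0.0086, 0.0007]]]
lil [251.9 343.7] [ 213  335   79   21 1157]
 L/R top bot [[-0.0795, -0.0297], [-0.0795, 0.0289]] [[[-0.0408, -0.0003], [-0.057, -0.0003]], [[-0.0983, -0.0005], [-0.122, -0.0005]]]
mint [209.5 148.6] [ 185  136   67   41 1205]
 @.054 L/R mid [[0.0468, -0.0626], [0.0467, -0.0009]] far end @.084/.024 [[0.0675, -0.0273]] [[0.0634, -0.034]]
mint [303.1 156.1] [257 141  66  43 992]
 @.054 L/R mid [[0.0411, 0.0037], [0.0412, 0.0648]] far end @.084/.024 [[0.0635, 0.0295]] [[0.0585, 0.0367]]
```

View pics/p1.png

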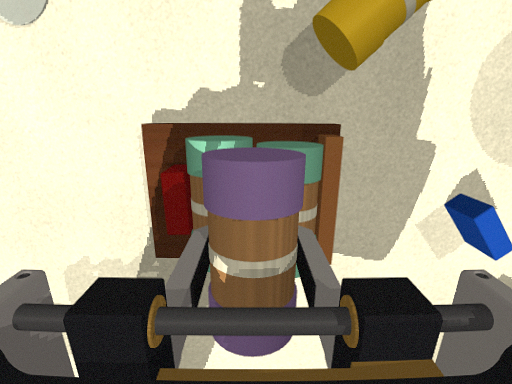

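The lilac tube hangs at (253,182), aligned over tubes b (210,149) and a (303,156). The keeper (177,200) is seated. I'll make small corrections, then lower gently.

{"api": "step_arm", "payload": {"deltas": [[-0.001,0.0007,0.01,0],[0,0,0.012,0],[0,0,0.008,0],[0,0,0.005,0],[0,0,0,0],[0,0,0.001,0],[0,0,0.001,0],[0,0,0,0],[0,0,0,0]]}}

```text
clock: 32.1
tcp_pos: [0.537, 0.0408, 0.2886]
orientation: [3.142, -0.0, 0.215]
ft_force: [0.0, -0.0, -2.0]
grip_width: 0.056
finger_force: 14.0
```

```bash
python3 f.py; python3 st.py
```

```text
[0.537  0.0408 0.2886] [ 1.80e+02 -2.00e-02  1.23e+01] F [0. 0. 2.] M [-0.01 -0.13  0.01] contact x,y 0.0674 -0.0048
32.1 [0.537  0.0408 0.2886] [ 1.80e+02 -2.00e-02  1.23e+01] [ 0. -0. -2.] [-0.04  0.12 -0.01] 0.05600417276865923 13.994938284158707
```

{"api": "step_arm", "payload": {"deltas": [[0,0,0.001,0],[0,0,0.001,0],[0,0,0,0],[0,0,0,0]]}}

```text
clock: 32.5
tcp_pos: [0.537, 0.0408, 0.2863]
orientation: [-3.142, 0.0, 0.215]
ft_force: [-0.2, -0.1, -1.4]
grip_width: 0.0552
finger_force: 14.0
```

{"api": "step_arm", "payload": {"deltas": [[0,0,0.001,0],[0,0,0,0],[0,0,0,0]]}}

```text
clock: 32.8
tcp_pos: [0.537, 0.0408, 0.2854]
orientation: [3.142, -0.0, 0.215]
ft_force: [0.2, 1.1, -1.3]
grip_width: 0.0556
finger_force: 14.0
```

```bash
python3 f.py
```

```text
[0.537  0.0408 0.2854] [ 1.800e+02 -1.000e-02  1.231e+01] F [ 0.5 -1.   1.3] M [ 0.06 -0.07  0.02] contact x,y 0.1352 -0.1297
```

{"api": "step_arm", "payload": {"deltas": [[0,-0.0005,0.0007,0],[0,0,0,0],[0,0,0,0]]}}

```text
clock: 33.1
tcp_pos: [0.5369, 0.0413, 0.2852]
orientation: [3.141, -0.001, 0.215]
ft_force: [-2.9, 0.1, 6.1]
grip_width: 0.0558
finger_force: 14.0
```

```bash
python3 f.py
```

```text
[0.5369 0.0413 0.2852] [ 1.7999e+02 -4.0000e-02  1.2320e+01] F [-2.8 -0.7 -6.1] M [ 0.08 -0.59 -0.07] contact x,y 0.0058 0.0124
```

{"api": "step_arm", "payload": {"deltas": [[0,0,0.0007,0],[0,0,0,0],[0,0,0,0]]}}

```text
clock: 33.4
tcp_pos: [0.5369, 0.0414, 0.2851]
orientation: [3.141, -0.001, 0.215]
ft_force: [-6.1, 0.2, 12.7]
grip_width: 0.0557
finger_force: 14.0
```

```bash
python3 f.py
```

```text
[0.5369 0.0414 0.2851] [ 1.7998e+02 -6.0000e-02  1.2320e+01] F [ -5.9  -1.5 -12.7] M [ 0.27 -1.2  -0.09] contact x,y 0.0092 0.0054
```

The tube bears on both lower tubes at the predicted height of 0.105 m. I'll ease the pressure off and then release.

{"api": "step_arm", "payload": {"deltas": [[0,0,-0.001,0],[0,0,0,0],[0,0,0,0]]}}

```text
clock: 33.7
tcp_pos: [0.5369, 0.0413, 0.2853]
orientation: [3.142, -0.0, 0.215]
ft_force: [-2.1, -0.5, 6.3]
grip_width: 0.0562
finger_force: 14.0
```

```bash
python3 f.py
```

```text
[0.5369 0.0413 0.2853] [ 1.7999e+02 -3.0000e-02  1.2310e+01] F [-2.2  0.  -6.3] M [ 0.08 -0.44 -0.04] contact x,y 0.0072 -0.0132
```

{"api": "step_arm", "payload": {"deltas": [[0,0,-0.0005,0],[0,0,0,0],[0,0,0,0]], "hand": 0, "force": 4}}

```text
clock: 34.0
tcp_pos: [0.5369, 0.0413, 0.2852]
orientation: [-3.142, 0.0, 0.215]
ft_force: [1.0, -0.1, -1.3]
grip_width: 0.0558
finger_force: 4.0
```

{"api": "step_arm", "payload": {"deltas": [[0,0,0,0],[0,0,0,0],[0,0,0,0],[0,0,0,0]], "hand": 0.78}}

```text
clock: 34.4
tcp_pos: [0.5369, 0.0413, 0.2855]
orientation: [3.142, -0.0, 0.215]
ft_force: [-0.4, -0.5, 0.4]
grip_width: 0.0732
finger_force: 0.0
```

```bash
python3 f.py;python3 st.py
```

```text
[0.5369 0.0413 0.2855] [ 1.800e+02 -1.000e-02  1.231e+01] F [-0.5  0.4 -0.4] M [ 0.06 -0.12 -0.01] contact x,y -0.0165 -0.3438
34.4 [0.5369 0.0413 0.2855] [ 1.800e+02 -1.000e-02  1.231e+01] [-0.4 -0.5  0.4] [0.03 0.13 0.01] 0.07315825145393028 0.0
```

Now I'll rise straight up and check the result with the wrist camera.

{"api": "step_arm", "payload": {"deltas": [[0,0,-0.01,0],[0,0,-0.02,0],[0,0,-0.03,0],[0,0,-0.04,0],[0,0,-0.03,0],[0,0,0,0],[0,0,0,0],[0,0,0,0]]}}

```text
clock: 35.2
tcp_pos: [0.5367, 0.0413, 0.4145]
orientation: [-3.141, 0.002, 0.215]
ft_force: [-0.9, 0.1, -0.5]
grip_width: 0.0734
finger_force: 0.0
```

Run:
```python
from rc import *
im,K,D,P=avg('wrist',3);i8=np.clip(im,0,255).astype('uint8')
u=np.array([np.cos(np.radians(12.3)),np.sin(np.radians(12.3)),0]);n=np.array([-u[1],u[0],0])
W=lambda px,z:[(round(float(w@u),4),round(float(w@n),4)) for w in onz(K,D,P,px,z)]
for nm,lo,hi,zt in(('lil',(115,50,25),(160,255,255),.135),('mint',(60,60,25),(95,255,255),.084),('red',(172,170,25),(180,255,255),.054)):
  for c,st,m in blobs(i8,lo,hi,100):
    x,y,w,h=st[:4]
    if 100<c[0]<420: print(nm,c.round(1),st,'far end top/bot',W([(x+w/2,y)],zt),W([(x+w/2,y)],zt-.06),'near',W([(x+w/2,y+h)],zt),'L/R',W([(x,c[1]),(x+w,c[1])],max(zt-.03,.024)))
print('target u .5354 n -.0736')
for nme,old in(('top','top'),('side','side')):
    a=load(nme)[0];b,K,D,P=snap(nme);cv2.imwrite(f'pics/{nme}9.png',b)
    for lab,(x,y,r) in dict(top=dict(glass=(113,140,12),votive=(402,151,16),basket=(332,116,28)),side=dict(glass=(195,315,14),votive=(240,148,10),basket=(210,172,20)))[nme].items():
        p=a[y-r:y+r,x-r:x+r];q=b[y-r-8:y+r+8,x-r-8:x+r+8];m=cv2.matchTemplate(q,p,cv2.TM_CCOEFF_NORMED);print(nme,lab,cv2.minMaxLoc(m)[1:])
```

```text
lil [253.  151.3] [ 225  134   57   36 1923] far end top/bot [(0.5992, -0.0745)] [(0.5951, -0.0746)] near [(0.5653, -0.0745)] L/R [(0.5794, -0.0445), (0.5793, -0.1045)]
lil [252.5 237.4] [ 227  216   53   38 1346] far end top/bot [(0.5182, -0.0745)] [(0.4952, -0.0746)] near [(0.4753, -0.0745)] L/R [(0.4802, -0.0439), (0.4802, -0.1052)]
mint [216.8 141.8] [202 130  50  29 725] far end top/bot [(0.6001, -0.0453)] [(0.5967, -0.0397)] near [(0.5678, -0.0444)] L/R [(0.5844, -0.0114), (0.5842, -0.0728)]
mint [292. 148.] [275 134  29  30 620] far end top/bot [(0.5957, -0.1145)] [(0.5915, -0.1223)] near [(0.5621, -0.1157)] L/R [(0.5767, -0.1011), (0.5767, -0.1369)]
mint [216.1 218. ] [206 201  22  31 468] far end top/bot [(0.5177, -0.0312)] [(0.4985, -0.0229)] near [(0.4776, -0.0296)] L/R [(0.4843, -0.0114), (0.4844, -0.0407)]
mint [289.2 222. ] [278 207  23  29 445] far end top/bot [(0.5101, -0.1176)] [(0.4894, -0.126)] near [(0.4722, -0.1191)] L/R [(0.4786, -0.1073), (0.4785, -0.138)]
target u .5354 n -.0736
top glass (0.9853900074958801, (10, 0), (8, 8))
top votive (0.9960338473320007, (16, 16), (8, 8))
top basket (0.9946322441101074, (0, 16), (8, 8))
side glass (0.9982700943946838, (16, 0), (8, 8))
side votive (0.9987331032752991, (0, 13), (8, 8))
side basket (0.9995131492614746, (0, 0), (8, 8))
```

```bash
python3 -c "
from cell import ctrl
print(ctrl.sign_off())"
```

```text
the job is handed in; nothing more can be done
None
```

The job is handed in at about 35 s of the 54 s allowed: the keeper went in first and stopped firmly on the recess floor, and the lilac tube now lies centred on both mint tubes, with its ends even to about 3 mm because those two were already about 5 mm out of line with each other; a before-and-after picture check shows the glass, candle glass and basket unmoved.

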